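# Check and tighten the jar caps, then shelve the jars

### The job

First clear the jar shelf: lay the banded bundle of splints flat in the blue splint tray. Then find out which of the amber jars standing in the wooden block have a loose screw cap (tug each red cap: a loose one lifts a few millimetres), tighten every loose cap fully, clockwise, before its jar goes on the shelf, and stand all the jars upright on the cleared jar shelf, leaving the bundle in its tray and the other things on the bench alone.

Things in the scene. Friction and masses are not known exactly. Their poses are not given: they have to be found in the camera images.
- rack: Jar block: fixed brown wooden block, 168 (x) x 248 (y) x 30 mm high, with 2 x 3 square pockets 60 mm wide: centres at x = -40, +40 and y = -80, 0, +80 mm in its frame. Pocket floor 8 mm above the table, walls up to 30 mm; they keep the square jars from turning. Origin: centre of its underside. It stands left or right of the middle of the bench, the shelf on the other side.
- shelf: Jar shelf: fixed low bench-top shelf of planks, 108 (x) x 400 (y, its long way) mm outside. Board top 50 mm above the table, 8 mm thick dark lips all round rising to 60 mm; inside the lips 92 x 384 mm. Open above. Origin: centre of its underside on the table. Five jars set square to it fit in a row along y at 76 mm pitch.
- tray: Splint tray: fixed blue open tray, 80 (x) x 240 (y, its long way) x 28 mm high, walls and floor 6 mm thick, beyond the jar block and the shelf. Origin: centre of its underside on the table.
- bundle: Banded bundle of pale wooden splints with two red bands, one rigid piece 30 (x) x 180 (y, its long way) x 20 mm high, 70 g, lying on the jar shelf along its long way at the start. Origin: centre of its underside. It fits in the splint tray lying the tray's long way.
- jar1: Amber square jar, 56 x 56 mm, 0.44 kg, in a pocket of the jar block at the start (may be absent: 4 or 5 of the 5 are there). Glass up to 58 mm; red round screw cap, 46 mm across, 62 to 86 mm above the jar's underside, on its axis. Origin: centre of the underside, z up. Can be held and carried by the cap from above, fingertips no lower than 60 mm above its underside.
- cap1 (a joint): Turn of jar1's cap, rad; grows clockwise from above (tightening) to a hard stop. Zero differs from jar to jar, so a reading does not tell loose from tight, only how far the cap was turned. Loose: 0.8 to 1.3 rad short of the stop, lifts 2.8 to 4.5 mm before the jar comes along; tight: brings the jar at once. Friction 0.12 N m, stays as left, cannot come off.
- jar2: Amber square jar, 56 x 56 mm, 0.44 kg, in a pocket of the jar block at the start (may be absent: 4 or 5 of the 5 are there). Glass up to 58 mm; red round screw cap, 46 mm across, 62 to 86 mm above the jar's underside, on its axis. Origin: centre of the underside, z up. Can be held and carried by the cap from above, fingertips no lower than 60 mm above its underside.
- cap2 (a joint): Turn of jar2's cap, rad; grows clockwise from above (tightening) to a hard stop. Zero differs from jar to jar, so a reading does not tell loose from tight, only how far the cap was turned. Loose: 0.8 to 1.3 rad short of the stop, lifts 2.8 to 4.5 mm before the jar comes along; tight: brings the jar at once. Friction 0.12 N m, stays as left, cannot come off.
- jar3: Amber square jar, 56 x 56 mm, 0.44 kg, in a pocket of the jar block at the start (may be absent: 4 or 5 of the 5 are there). Glass up to 58 mm; red round screw cap, 46 mm across, 62 to 86 mm above the jar's underside, on its axis. Origin: centre of the underside, z up. Can be held and carried by the cap from above, fingertips no lower than 60 mm above its underside.
- cap3 (a joint): Turn of jar3's cap, rad; grows clockwise from above (tightening) to a hard stop. Zero differs from jar to jar, so a reading does not tell loose from tight, only how far the cap was turned. Loose: 0.8 to 1.3 rad short of the stop, lifts 2.8 to 4.5 mm before the jar comes along; tight: brings the jar at once. Friction 0.12 N m, stays as left, cannot come off.
- jar4: Amber square jar, 56 x 56 mm, 0.44 kg, in a pocket of the jar block at the start (may be absent: 4 or 5 of the 5 are there). Glass up to 58 mm; red round screw cap, 46 mm across, 62 to 86 mm above the jar's underside, on its axis. Origin: centre of the underside, z up. Can be held and carried by the cap from above, fingertips no lower than 60 mm above its underside.
- cap4 (a joint): Turn of jar4's cap, rad; grows clockwise from above (tightening) to a hard stop. Zero differs from jar to jar, so a reading does not tell loose from tight, only how far the cap was turned. Loose: 0.8 to 1.3 rad short of the stop, lifts 2.8 to 4.5 mm before the jar comes along; tight: brings the jar at once. Friction 0.12 N m, stays as left, cannot come off.
- jar5: Amber square jar, 56 x 56 mm, 0.44 kg, in a pocket of the jar block at the start (may be absent: 4 or 5 of the 5 are there). Glass up to 58 mm; red round screw cap, 46 mm across, 62 to 86 mm above the jar's underside, on its axis. Origin: centre of the underside, z up. Can be held and carried by the cap from above, fingertips no lower than 60 mm above its underside.
- cap5 (a joint): Turn of jar5's cap, rad; grows clockwise from above (tightening) to a hard stop. Zero differs from jar to jar, so a reading does not tell loose from tight, only how far the cap was turned. Loose: 0.8 to 1.3 rad short of the stop, lifts 2.8 to 4.5 mm before the jar comes along; tight: brings the jar at once. Friction 0.12 N m, stays as left, cannot come off.
- tape: Bystander, to be left alone: roll of paper tape, 76 mm across, 24 mm high. Origin: on its underside.
- dye_pot: Bystander, to be left alone: small copper pot, 28 mm across, 36 mm high, between the jar block and the shelf. Origin: on its underside.
- brush: Bystander, to be left alone: hand brush lying on the bench.
- awl: Bystander, to be left alone: awl with a red handle lying on the bench near the robot.
- mug: Bystander, to be left alone: blue mug, 76 mm across, 90 mm high. Origin: on its underside.
- weight: Bystander, to be left alone: dark steel basket weight, 60 mm across, 62 mm high. Origin: on its underside.
- block: Bystander, to be left alone: wooden sanding block, 70 x 45 x 30 mm. Origin: on its underside.

How it is judged:
By the outcome, as a careful person would: the job done as asked, in the order asked, and still so for the second after the job is handed in, with the robot touching nothing.
Of jar1, jar2, jar3, jar4, jar5 only 4 to 5 are there at a start; the rules pass over those that are not, and their reading is None.
At some moment in a run one of bundle may be knocked a few centimetres aside while the robot is not near it.
It also fails if it takes over 208 s, if anything falls off the work surface, if the arm or the gripper's body presses on something with over 40 N, if the wrist force passes 120 N, or if a joint passes its speed limit or range.

### The arm

A 7-joint arm with a two-finger parallel gripper is mounted at the origin on the work surface. World frame = base frame: x ahead of the robot, y to its left, z up, the work surface at z = 0. Lengths are in m, angles in rad, forces in N, time in s.
With the tool pointing down it reaches from about 0.425 to 0.8 m from the base axis. Payload 8.3 kg.
Tool frame: the origin (TCP) lies between the finger pads; the fingertips stand 14 mm ahead of it and the grasp point (between the pads) lies 5 mm behind it (r.tip_reach is the distance from the TCP to the fingertips, in m); z points along the fingers, y is the line along which they close (so a half turn about z gives the same grasp; the last joint's range is limited). The gripper opens to 85 mm and grips with 20 to 120 N. Pads are 22 mm wide; open, the fingers measure 114 mm over their backs; the gripper's body (76 mm by 85 mm) begins 54 mm behind the grasp point. The pads swing forward as they close: fully open they stand 13 mm farther back than shut.
Start: joints at [1.256, 0.383, 0.016, 1.37, -0.006, 1.388, -0.046], TCP at [0.156, -0.605, 0.245] pointing down, gripper open.
Joint ranges: [-2.95, 2.95], [-0.25, 2.06], [-1.52, 1.56], [0.18, 2.33], [-1.44, 4.58], [0.02, 2.06], [-3.01, 3.01]. Speed limits (rad/s): [2.39, 2.39, 3.01, 3.01, 3.14, 3.14, 3.14].

### API

Orientations are given as a unit quaternion [w, x, y, z].
In Python, from bench import sensors, capture, ticket, models, r gives the robot as it stands. The module is installed in compiled form; this text tells all that it offers.
- The arm moves only by the tool move_arm, never from a script. Its argument "steps" is a list of rows, each a list of 6 numbers: the shift along the tool's x, y, z in cm, then the turn, a rotation vector about the tool's x, y, z in rad. A call has exactly 5 rows; each row is the pose to reach, as a shift and turn from the pose commanded when the call began, along the tool's axes at that moment; what a row does not reach only later rows make up. A row lasts 1/8 s, in which the tool goes at most 62.5 mm and 10.7 degrees, less where a joint would pass 70% of its speed; a pose out of reach is approached as far as the arm can. A call with a gripper value outside its range is refused whole. "jaw" is the closure, from -1 (fully open) to 1 (shut), set as the call begins (left out, the last holds). The fingers move at their own pace and stop on an object; the grip force is fixed at half the most. Time passes only in rows, so rows that repeat a pose let the fingers close, or fill a call up. It gives the time, the measured TCP pose, the force, the opening and the grip force at its end, in the units of the state.
- sensors.observe(): the state, without advancing time (a new reading comes with each control period).
- capture(name): name is "scene" or "top" or "wrist"; returns a dict with "color" (384x512x3 uint8, red, green, blue), "intrinsics" (3x3 intrinsics, pixels), "R" (3x3) and "t" (3): a world point X has camera coordinates R X + t; the wrist camera has in their place "hand_eye" (4x4, takes a point from camera to tool coordinates, whose origin is the TCP and whose axes are the flange's). Camera axes: x right, y down, z forward; pixel columns grow to the right and rows downward; lengths in m; the calibration is good to about 2 mm. A picture is of the moment at which its call begins: read the wrist's pose just before it. There is no depth.
- ticket.job_done(): hands the job in; it is judged then, once.
Trained networks look in the newest picture that a camera, given by its name, has taken for a name from the list of things; names that differ only in an ending like _2 or _b are one class to them, and where a whole thing is asked for, a point or a joint stands for the part that bears it (a point fixed in the world has none). Each returns a list of dicts, best first, with "conf" (0 to 1); they miss things now and then, are a little off and sometimes report something else, mostly with a low value. They report only what shows in the picture. A call takes as long as a camera call.
- models.search_frame(camera, label): "rect" ([left, top, width, height] in pixels, round what is visible of it).
- models.cut_out(camera, label): "region" (384x512 bool, what is visible of it) and "rect" ([left, top, width, height] in pixels, round what is visible of it).
- models.landmark_of(camera, label): "centre" ([column, row] in pixels: a listed point, or the origin of a listed thing).
The state is a dict: "clock": time; "joint_positions": joint angles; "joint_velocities": joint speeds; "joint_efforts": joint torques, N m; "tcp_pos": TCP position; "tool_rot": TCP orientation; "ft_force": force on the tool from outside, world axes, zero at the start; "moment": the same for the moment, N m; "gripper_width": finger opening in m; "grasp_force": force on a finger pad.
Only numpy, scipy, OpenCV 4.12 (cv2) and the standard library are available. Lean on these libraries where they do the work, as an engineer would, in place of code of your own. Each camera call takes 0.05 s, during which the arm holds its last target. There are 200 camera calls.

## Working session

There is one attempt and no reset: what is moved stays moved. The work goes in short steps, Python scripts to look and compute and a tool call to move; the robot and the scene stay as the last step left them, time stands still between calls to the robot, and variables do not carry over. Pictures are saved under pics/ and viewed, at most 14 in all, crops included, and the job is handed in when it is done.

Besides the shell and the picture viewer there is one more tool, called after "Request:" in YAML: its name, and indented under it one key for each argument. move_arm: Moves the arm, as the interface text tells. Its arguments: {"type":"object","properties":{"steps":{"type":"array","items":{"type":"array","items":{"type":"number"}}},"jaw":{"type":"number"}},"required":["steps"]}

```bash
mkdir -p pics; ls
python3 - <<'E'
from bench import sensors, capture
import cv2
s=sensors.observe();print({k:(v if not hasattr(v,'__len__') else [round(float(x),3) for x in v]) for k,v in s.items()})
for n in("scene","top"):
    c=capture(n);cv2.imwrite(f"pics/{n}0.png",c["color"][:,:,::-1]);print(n,c["intrinsics"],c["R"],c["t"])
E
```

```text
pics
{'clock': 0.0, 'joint_positions': [1.256, 0.384, 0.016, 1.371, -0.006, 1.388, -0.046], 'joint_velocities': [-0.001, 0.001, 0.001, -0.0, -0.0, -0.0, 0.0], 'joint_efforts': [-0.0, -62.76, 0.844, -37.182, 0.016, 0.014, 0.0], 'tcp_pos': [0.156, -0.605, 0.244], 'tool_rot': [-0.001, 0.992, 0.126, -0.0], 'ft_force': [-0.323, -0.23, -0.465], 'moment': [-0.001, 0.016, -0.039], 'grasp_force': 0.0, 'gripper_width': 0.08533211084725788}
scene [[390.46872985   0.         256.99526543]
 [  0.         390.46872985 187.83849837]
 [  0.           0.           1.        ]] [[-0.89536685  0.44528159  0.00651996]
 [ 0.37561758  0.76299029 -0.52607723]
 [-0.23922717 -0.4685831  -0.85041181]] [ 0.52739116 -0.19054256  1.34299256]
top [[350.43347384   0.         260.47365355]
 [  0.         350.43347384 194.51396727]
 [  0.           0.           1.        ]] [[-0.02087803 -0.99976662 -0.00555023]
 [-0.99908435  0.02107049 -0.03723581]
 [ 0.03734407  0.00476774 -0.99929109]] [0.01561554 0.58432658 1.07772277]
```

View pics/top0.png

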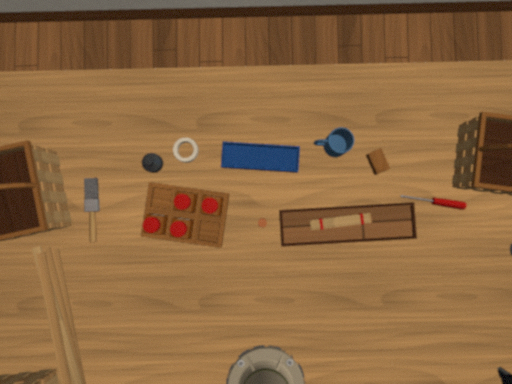

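View pics/scene0.png

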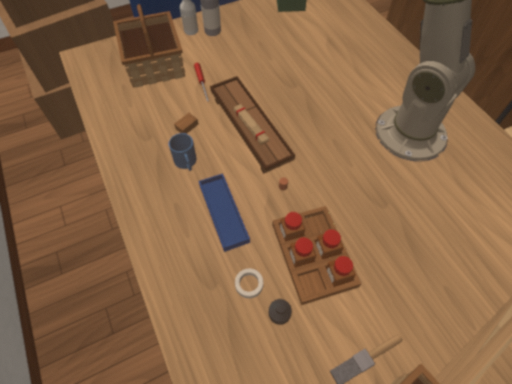

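The top view shows four red caps in the block, at (182,202), (210,205), (152,225) and (179,229). The block is centred near (185,214), the shelf near (347,224) with the bundle near (341,221), and the tray near (260,157). The copper pot is at (262,222).

```bash
cat > h.py <<'E'
import numpy as np, cv2
from bench import sensors, capture, ticket, models, r
from scipy.spatial.transform import Rotation as Ro
def cam(n):
    if n=="wrist":
        s=sensors.observe(); c=capture(n); q=s["tool_rot"]
        T=np.eye(4);T[:3,:3]=Ro.from_quat(q,scalar_first=True).as_matrix();T[:3,3]=s["tcp_pos"]
        M=np.linalg.inv(T@c["hand_eye"]);c["R"],c["t"]=M[:3,:3],M[:3,3]
        return c
    return capture(n)
def back(c,uv,z):
    uv=np.atleast_2d(np.asarray(uv,float)); d=np.c_[uv,np.ones(len(uv))]@np.linalg.inv(c["intrinsics"]).T@c["R"]
    o=-c["R"].T@c["t"]; return (o+d*((z-o[2])/d[:,2])[:,None])[:,:2]
def rect(c,mask,z):
    cnt=max(cv2.findContours(mask.astype(np.uint8),0,1)[0],key=cv2.contourArea)[:,0]
    p=back(c,cnt,z); (x,y),wh,a=cv2.minAreaRect((p*1000).astype(np.float32))
    if wh[0]>wh[1]: a+=90; wh=wh[::-1]
    return np.round([x,y],1),np.round(wh,1),round((a+90)%180-90,2)  # a: turn of frame (long = y)
E
cat > a.py <<'E'
from h import *
for n in("top","scene"):
    c=cam(n)
    for l,z in(("rack",.03),("shelf",.06),("tray",.028),("bundle",.07),("dye_pot",.036)):
        for d in models.cut_out(n,l)[:1]: print(n,l,round(d["conf"],2),*rect(c,d["region"],z))
    g=c["color"].astype(int);m=((g[...,0]>140)&(g[...,1]<70)&(g[...,2]<70)).astype(np.uint8)
    k,lab,st,ce=cv2.connectedComponentsWithStats(m)
    for i in range(1,k):
        if st[i,4]>60: print("red",ce[i].round(1),st[i,4],np.round(back(c,ce[i],.094)*1000,1))
    for d in models.landmark_of(n,"jar1")[:6]: print("jar",round(d["conf"],2),np.round(d["centre"],1),np.round(back(c,d["centre"],.008)*1000,1))
E
python3 a.py
```

```text
top shelf 0.7 [ 490.5 -251.1] [108.  399.9] 2.13
top tray 0.66 [700.5   2.4] [ 82.4 238.5] -4.97
top bundle 0.72 [ 499.7 -228. ] [ 31.3 178.5] 5.39
top dye_pot 0.56 [ 547.  -563.2] [ 25.9 104.6] -10.71
red [181.5 201. ] 196 [[567.5 230.1]]
red [209.4 204.8] 199 [[555.1 150.1]]
red [450.6 202. ] 141 [[ 548.6 -540. ]]
red [150.4 224.3] 200 [[502.6 320.1]]
red [177.6 228.6] 202 [[488.9 242.3]]
jar 0.98 [184.8 229.8] [[479.9 240.7]]
jar 0.8 [208.7 208.2] [[545.4 165.4]]
jar 0.75 [188.1 205.2] [[556.1 229.5]]
jar 0.65 [156.1 225.6] [[494.8 329.9]]
scene rack 0.62 [534.3 237.7] [172.9 252.8] -9.01
scene shelf 0.83 [ 497.5 -248.1] [120.2 415.6] 2.05
scene tray 0.57 [705.4   6.4] [ 80.8 251.8] -4.92
scene bundle 0.75 [ 503.8 -225.1] [ 38.4 185.7] 6.33
scene dye_pot 0.54 [505.7   6.2] [27.4 43.9] -28.76
red [198.   71.3] 66 [[ 571.2 -498.7]]
red [293.1 218.9] 172 [[555.5 151.4]]
red [331.5 236.4] 194 [[489.7 241.7]]
red [303.6 244.8] 207 [[568.  229.7]]
red [343.4 263.7] 226 [[503.3 319.6]]
jar 0.94 [291.7 232.1] [[552.1 151.8]]
jar 0.85 [329.4 246.1] [[477.2 237.5]]
jar 0.65 [304.5 256.5] [[556.5 233.3]]
jar 0.6 [337.4 277.6] [[506.8 325.8]]
```

```bash
cat >> h.py <<'E'
def down(psi):  # tool pointing down, tool x at psi deg
    p=np.radians(psi);return np.c_[[np.cos(p),np.sin(p),0],[np.sin(p),-np.cos(p),0],[0,0,-1]]
def plan(wps,vmax=45,wmax=9.5):
    """wps: (x,y,z mm, psi deg) ; prints one or more calls per waypoint from the present pose"""
    s=sensors.observe();p=np.array(s["tcp_pos"])*1000;R=Ro.from_quat(s["tool_rot"],scalar_first=True).as_matrix()
    for w in wps:
        q=np.array(w[:3],float);G=down(w[3])
        while 1:
            d=R.T@(q-p)/10; rv=Ro.from_matrix(R.T@G).as_rotvec()
            n=max(np.linalg.norm(d)*10/vmax,np.degrees(np.linalg.norm(rv))/wmax,.01)
            k=min(1,5/n); d=np.round(d*k,2); rv=np.round(rv*k,3)
            m=int(min(5,np.ceil(n)))
            f=[min(1,(i+1)/m) for i in range(5)]
            print([round(float(x),1) for x in w], "steps:",[[round(float(x),3) for x in np.r_[d*g,rv*g]] for g in f])
            p=p+R@d*10; R=R@Ro.from_rotvec(rv).as_matrix()
            if k>=1: break
E
python3 - <<'E'
from h import *
print([a for a in dir(r) if a[0]!='_'],r.tip_reach)
plan([(300,-560,250,55),(495,-228,250,95)],60,10)
E
```

```text
['Unreachable', 'tip_reach'] 0.014
[300.0, -560.0, 250.0, 55.0] steps: [[3.02, -0.158, -0.094, 0.0, -0.0, -0.142], [6.04, -0.316, -0.188, 0.0, -0.0, -0.283], [9.06, -0.474, -0.282, 0.0, -0.0, -0.425], [12.08, -0.632, -0.376, 0.0, -0.0, -0.566], [15.1, -0.79, -0.47, 0.0, -0.0, -0.708]]
[495.0, -228.0, 250.0, 95.0] steps: [[5.98, -0.48, 0.0, 0.0, -0.0, -0.109], [11.96, -0.96, 0.0, 0.0, -0.0, -0.218], [17.94, -1.44, 0.0, 0.0, -0.0, -0.326], [23.92, -1.92, 0.0, 0.0, -0.0, -0.435], [29.9, -2.4, 0.0, 0.0, -0.0, -0.544]]
[495.0, -228.0, 250.0, 95.0] steps: [[3.8, 1.905, 0.0, 0.0, -0.0, -0.077], [7.6, 3.81, 0.0, 0.0, -0.0, -0.154], [7.6, 3.81, 0.0, 0.0, -0.0, -0.154], [7.6, 3.81, 0.0, 0.0, -0.0, -0.154], [7.6, 3.81, 0.0, 0.0, -0.0, -0.154]]
```

Request:
move_arm:
  steps:
    - [3.0,-0.15,-0.1,0,0,-0.142]
    - [6.0,-0.3,-0.2,0,0,-0.283]
    - [9.1,-0.5,-0.3,0,0,-0.425]
    - [12.1,-0.6,-0.4,0,0,-0.566]
    - [15.1,-0.8,-0.5,0,0,-0.708]
  jaw: -0.2

```text
clock: 1.42
tcp_pos: [0.3009, -0.5596, 0.2504]
tool_rot: [0.0, 0.886, 0.464, 0.0]
ft_force: [0.2, 0.0, -0.5]
gripper_width: 0.0512
grasp_force: 0.0
```

Request:
move_arm:
  steps:
    - [6.0,-0.5,0,0,0,-0.109]
    - [12.0,-1.0,0,0,0,-0.218]
    - [17.9,-1.4,0,0,0,-0.326]
    - [23.9,-1.9,0,0,0,-0.435]
    - [29.9,-2.4,0,0,0,-0.544]

```text
clock: 2.05
tcp_pos: [0.4526, -0.2995, 0.2506]
tool_rot: [0.0, 0.729, 0.684, -0.0]
ft_force: [0.5, -1.0, 0.3]
gripper_width: 0.0511
grasp_force: 0.0
```

Request:
move_arm:
  steps:
    - [3.8,1.9,0,0,0,-0.077]
    - [7.6,3.8,0,0,0,-0.154]
    - [7.6,3.8,0,0,0,-0.154]
    - [7.6,3.8,0,0,0,-0.154]
    - [7.6,3.8,0,0,0,-0.154]

```text
clock: 2.68
tcp_pos: [0.4941, -0.2294, 0.2502]
tool_rot: [-0.0, 0.677, 0.736, -0.0]
ft_force: [-0.9, -0.3, 0.1]
gripper_width: 0.0514
grasp_force: 0.0
```

Run:
```python
from h import *
c=cam("wrist");cv2.imwrite("pics/w1.png",c["color"][:,:,::-1]);print(sensors.observe()["gripper_width"])
for l,z in(("shelf",.06),("bundle",.07)):
    for d in models.cut_out("wrist",l)[:1]: print(l,d["conf"],d["rect"],*rect(c,d["region"],z))
```

```text
0.05122555513453069
shelf 0.58 [207.1, 0.0, 116.3, 332.5] [ 492.8 -257.6] [109.1 386.9] 2.24
bundle 0.57 [252.5, 82.3, 30.3, 165.6] [ 501.3 -227.3] [ 30.2 176.4] 5.54
```

View pics/w1.png

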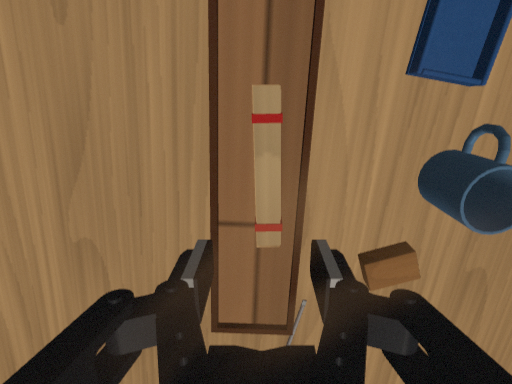

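The wrist view shows the bundle squarely on the shelf board, centred at about (267,165), with the far lip close on its right. I'll go down with a narrow opening.

Run:
```python
from h import *
plan([(501,-227.5,110,95.5),(501,-227.5,75,95.5)],45)
```

```text
[501.0, -227.5, 110.0, 95.5] steps: [[0.022, 0.168, 3.507, -0.0, 0.0, -0.003], [0.045, 0.335, 7.015, -0.0, 0.0, -0.005], [0.068, 0.503, 10.522, -0.0, 0.0, -0.008], [0.09, 0.67, 14.03, -0.0, 0.0, -0.011], [0.09, 0.67, 14.03, -0.0, 0.0, -0.011]]
[501.0, -227.5, 75.0, 95.5] steps: [[0.0, 0.0, 3.5, -0.0, 0.0, 0.0], [0.0, 0.0, 3.5, -0.0, 0.0, 0.0], [0.0, 0.0, 3.5, -0.0, 0.0, 0.0], [0.0, 0.0, 3.5, -0.0, 0.0, 0.0], [0.0, 0.0, 3.5, -0.0, 0.0, 0.0]]
```

Request:
move_arm:
  steps:
    - [0,0.2,3.5,0,0,-0.01]
    - [0,0.4,7,0,0,-0.01]
    - [0.1,0.6,10.5,0,0,-0.01]
    - [0.1,0.7,14,0,0,-0.01]
    - [0.1,0.7,14,0,0,-0.01]
  jaw: -0.04

```text
clock: 3.45
tcp_pos: [0.4997, -0.2261, 0.1078]
tool_rot: [-0.003, 0.672, 0.74, -0.001]
ft_force: [0.5, 0.6, 0.1]
gripper_width: 0.0447
grasp_force: 0.0
```

Request:
move_arm:
  steps:
    - [0,0,1.2,0,0,0]
    - [0,0,2.4,0,0,0]
    - [0,0,3.5,0,0,0]
    - [0,0,3.5,0,0,0]
    - [0,0,3.5,0,0,0]

```text
clock: 4.08
tcp_pos: [0.502, -0.2263, 0.0756]
tool_rot: [0.0, 0.672, 0.741, 0.0]
ft_force: [-0.3, -0.7, 0.4]
gripper_width: 0.0446
grasp_force: 0.0
```

Request:
move_arm:
  steps:
    - [0,0,0,0,0,0]
    - [0,0,0,0,0,0]
    - [0,0,0,0,0,0]
    - [0,0,0,0,0,0]
    - [0,0,0,0,0,0]
  jaw: 1

```text
clock: 4.7
tcp_pos: [0.5023, -0.2265, 0.0761]
tool_rot: [0.001, 0.672, 0.741, 0.0]
ft_force: [-0.6, 1.3, 5.8]
gripper_width: 0.028
grasp_force: 59.8
```

Request:
move_arm:
  steps:
    - [0,0,-1,0,0,0]
    - [0,0,-3,0,0,0]
    - [0,0,-6,0,0,0]
    - [0,0,-9,0,0,0]
    - [0,0,-11,0,0,0]

```text
clock: 5.32
tcp_pos: [0.502, -0.2264, 0.1872]
tool_rot: [0.001, 0.672, 0.741, 0.0]
ft_force: [-0.2, 0.4, -0.4]
gripper_width: 0.0279
grasp_force: 59.3
```

Run:
```python
from h import *
plan([(640,-10,180,85)],50)
```

```text
[640.0, -10.0, 180.0, 85.0] steps: [[3.934, 3.082, 0.142, 0.0, 0.0, 0.036], [7.868, 6.164, 0.284, 0.0, 0.0, 0.072], [11.802, 9.246, 0.426, 0.001, 0.001, 0.107], [15.736, 12.328, 0.568, 0.001, 0.001, 0.143], [19.67, 15.41, 0.71, 0.001, 0.001, 0.179]]
[640.0, -10.0, 180.0, 85.0] steps: [[0.6, 0.32, 0.02, 0.0, -0.0, 0.005], [0.6, 0.32, 0.02, 0.0, -0.0, 0.005], [0.6, 0.32, 0.02, 0.0, -0.0, 0.005], [0.6, 0.32, 0.02, 0.0, -0.0, 0.005], [0.6, 0.32, 0.02, 0.0, -0.0, 0.005]]
```

Request:
move_arm:
  steps:
    - [4,3.1,0.2,0,0,0.036]
    - [8,6.3,0.3,0,0,0.073]
    - [12.1,9.4,0.5,0,0,0.11]
    - [16.2,12.6,0.6,0,0,0.147]
    - [20.3,15.7,0.7,0,0,0.184]

```text
clock: 5.95
tcp_pos: [0.639, -0.0079, 0.1786]
tool_rot: [0.0, 0.738, 0.675, -0.0]
ft_force: [1.4, -0.3, 0.2]
gripper_width: 0.0279
grasp_force: 59.3
```

Run:
```python
from h import *
print(sensors.observe()["tcp_pos"])
c=cam("wrist");cv2.imwrite("pics/w2.png",c["color"][:,:,::-1])
for l,z in(("tray",.028),("bundle",.13)):
    for d in models.cut_out("wrist",l)[:1]: print(l,d["conf"],d["rect"],*rect(c,d["region"],z))
c=cam("top")
for l,z in(("tray",.028),("bundle",.175)):
    for d in models.cut_out("top",l)[:1]: print(l,d["conf"],d["rect"],*rect(c,d["region"],z))
```

```text
[ 0.63898261 -0.00787717  0.17863428]
tray 0.88 [285.5, 21.1, 102.5, 250.5] [705.4   3.6] [ 82.3 241.3] -3.8
bundle 0.66 [226.5, 81.0, 68.6, 267.9] [639.7 -14.4] [ 40.7 190.4] -4.47
tray 0.65 [219.5, 139.7, 81.6, 30.9] [712.3 105. ] [33.8 83.5] 89.04
bundle 0.38 [231.8, 164.4, 1.4, 9.2] [640.9  74. ] [10.6 23.9] 88.98
```

View pics/w2.png

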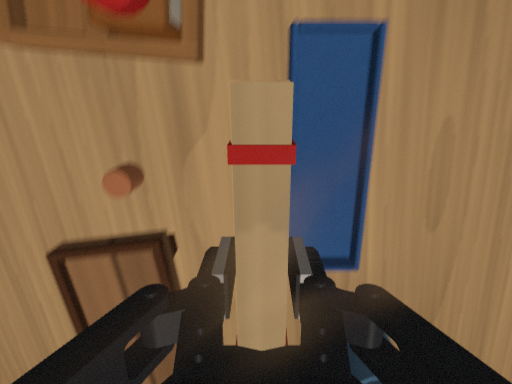

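The bundle is held level between the pads. The tray is just right of it, spanning columns 290–385 and clear.

Run:
```python
from h import *
plan([(702.5,3,100,85.3),(702.5,3,34,85.3)],40)
```

```text
[702.5, 3.0, 100.0, 85.3] steps: [[0.64, 2.103, 2.607, -0.0, 0.0, -0.002], [1.28, 4.207, 5.213, -0.0, 0.001, -0.004], [1.92, 6.31, 7.82, -0.0, 0.001, -0.006], [1.92, 6.31, 7.82, -0.0, 0.001, -0.006], [1.92, 6.31, 7.82, -0.0, 0.001, -0.006]]
[702.5, 3.0, 34.0, 85.3] steps: [[-0.0, -0.0, 3.3, -0.0, -0.0, -0.0], [-0.0, -0.0, 6.6, -0.0, -0.0, -0.0], [-0.0, -0.0, 6.6, -0.0, -0.0, -0.0], [-0.0, -0.0, 6.6, -0.0, -0.0, -0.0], [-0.0, -0.0, 6.6, -0.0, -0.0, -0.0]]
```

Request:
move_arm:
  steps:
    - [0.6,2.1,1.3,0,0,-0.006]
    - [1.3,4.2,3.5,0,0,-0.006]
    - [1.9,6.3,6,0,0,-0.006]
    - [1.9,6.3,7.8,0,0,-0.006]
    - [1.9,6.3,7.8,0,0,-0.006]

```text
clock: 6.88
tcp_pos: [0.7011, 0.0027, 0.0985]
tool_rot: [-0.001, 0.736, 0.677, -0.002]
ft_force: [-1.0, 0.1, -0.1]
gripper_width: 0.028
grasp_force: 59.4
```

Request:
move_arm:
  steps:
    - [0,0,2,0,0,0]
    - [0,0,4,0,0,0]
    - [0,0,5.5,0,0,0]
    - [0,0,6.6,0,0,0]
    - [0,0,6.6,0,0,0]

```text
clock: 7.5
tcp_pos: [0.7027, 0.0045, 0.0337]
tool_rot: [-0.0, 0.735, 0.678, -0.0]
ft_force: [-0.1, -0.2, 0.3]
gripper_width: 0.028
grasp_force: 59.5
```

Request:
move_arm:
  steps:
    - [0,0,0,0,0,0]
    - [0,0,0,0,0,0]
    - [0,0,0,0,0,0]
    - [0,0,0,0,0,0]
    - [0,0,0,0,0,0]
  jaw: 0.14

```text
clock: 8.12
tcp_pos: [0.7028, 0.0044, 0.0344]
tool_rot: [0.0, 0.735, 0.678, 0.0]
ft_force: [0.4, 1.3, -0.2]
gripper_width: 0.0365
grasp_force: 0.0
```

Request:
move_arm:
  steps:
    - [0,0,-1,0,0,0]
    - [0,0,-3,0,0,0]
    - [0,0,-7,0,0,0]
    - [0,0,-12,0,0,0]
    - [0,0,-17,0,0,0]

```text
clock: 8.75
tcp_pos: [0.7028, 0.0045, 0.2079]
tool_rot: [0.0, 0.735, 0.678, 0.001]
ft_force: [0.9, -0.0, 0.3]
gripper_width: 0.0368
grasp_force: 0.0
```

Run:
```python
from h import *
plan([(600,100,220,90),(567.7,229.5,160,110)],50)
c=cam("wrist");cv2.imwrite("pics/w3.png",c["color"][:,:,::-1])
for l,z in(("tray",.028),("bundle",.026)):
    for d in models.cut_out("wrist",l)[:1]: print(l,d["conf"],d["rect"],*rect(c,d["region"],z))
```

```text
[600.0, 100.0, 220.0, 90.0] steps: [[2.897, -3.67, -0.407, 0.001, -0.0, -0.027], [5.793, -7.34, -0.813, 0.001, -0.0, -0.054], [8.69, -11.01, -1.22, 0.002, -0.0, -0.081], [8.69, -11.01, -1.22, 0.002, -0.0, -0.081], [8.69, -11.01, -1.22, 0.002, -0.0, -0.081]]
[567.7, 229.5, 160.0, 110.0] steps: [[4.313, -1.077, 2.0, -0.0, -0.0, -0.116], [8.627, -2.153, 4.0, -0.0, -0.0, -0.233], [12.94, -3.23, 6.0, -0.0, -0.0, -0.349], [12.94, -3.23, 6.0, -0.0, -0.0, -0.349], [12.94, -3.23, 6.0, -0.0, -0.0, -0.349]]
tray 0.67 [219.6, 51.9, 87.1, 217.9] [704.6   4.1] [ 80.6 238.2] -5.03
bundle 0.93 [244.7, 85.0, 31.8, 162.5] [703.5   2.6] [ 32.5 178.1] -4.62
```

View pics/w3.png

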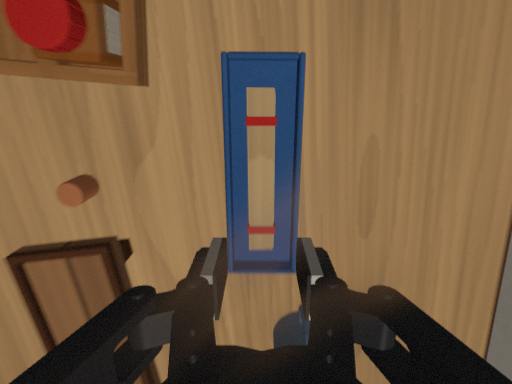

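The bundle lies flat in the tray at (261,168). Next I'll look at the jars from close up.

Run:
```python
from h import *
plan([(530,180,270,81)],60)
```

```text
[530.0, 180.0, 270.0, 81.0] steps: [[3.208, -3.756, -1.216, 0.002, -0.0, 0.015], [6.416, -7.512, -2.432, 0.004, -0.001, 0.03], [9.624, -11.268, -3.648, 0.005, -0.001, 0.046], [12.832, -15.024, -4.864, 0.007, -0.002, 0.061], [16.04, -18.78, -6.08, 0.009, -0.002, 0.076]]
```

Request:
move_arm:
  steps:
    - [3.2,-3.8,-1.2,0,0,0.015]
    - [6.4,-7.5,-2.4,0,0,0.03]
    - [9.6,-11.3,-3.6,0,0,0.046]
    - [12.8,-15,-4.9,0,0,0.061]
    - [16,-18.8,-6.1,0,0,0.075]
  jaw: -0.45

```text
clock: 9.52
tcp_pos: [0.5268, 0.1801, 0.2661]
tool_rot: [0.0, 0.76, 0.65, 0.0]
ft_force: [-0.1, 0.6, 0.2]
gripper_width: 0.0618
grasp_force: 0.0
```

Run:
```python
from h import *
s=sensors.observe();print(s["tcp_pos"],s["gripper_width"])
c=cam("wrist");cv2.imwrite("pics/w4.png",c["color"][:,:,::-1])
g=c["color"].astype(int);m=((g[...,0]>140)&(g[...,1]<70)&(g[...,2]<70)).astype(np.uint8)
k,lab,st,ce=cv2.connectedComponentsWithStats(m)
for i in range(1,k):
    if st[i,4]>300:
        cnt=cv2.findContours((lab==i).astype(np.uint8),0,1)[0][0][:,0]
        (u,v),rr=cv2.minEnclosingCircle(back(c,cnt,.094).astype(np.float32)*1000)
        print(st[i],np.round(back(c,ce[i],.094)*1000,1),round(u),round(v),round(rr,1))
```

```text
[0.52675987 0.18008362 0.26606052] 0.061824107517153205
[ 183    0   51   55 2127] [[502.7 323.7]] 503 323 22.9
[ 189   94   46   47 1613] [[489.2 245.9]] 489 245 22.5
[ 271   94   46   47 1617] [[567.9 233.7]] 568 233 22.3
[ 270  176   42   38 1209] [[555.  154.4]] 555 154 22.2
```

View pics/w4.png

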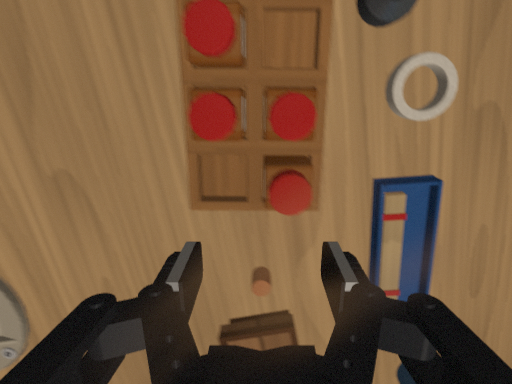

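```bash
cat > caps.py <<'E'
from h import *
def caps(n="wrist",z=.094,amin=300):
    c=cam(n);print(np.round(sensors.observe()["tcp_pos"],4))
    g=c["color"].astype(int);m=((g[...,0]>140)&(g[...,1]<70)&(g[...,2]<70)).astype(np.uint8)
    k,lab,st,ce=cv2.connectedComponentsWithStats(m)
    for i in range(1,k):
        if st[i,4]>amin:
            cnt=cv2.findContours((lab==i).astype(np.uint8),0,1)[0][0][:,0]
            (u,v),rr=cv2.minEnclosingCircle(back(c,cnt,z).astype(np.float32)*1000)
            print(st[i],np.round([u,v,rr],1))
E
python3 - <<'E'
from caps import *
caps()
plan([(556,152.5,140,81),(556,152.5,86,81)],45)
E
```

```text
[0.5245 0.1854 0.2681]
[ 195   10   49   54 2086] [504.7 322.   23.1]
[ 199  103   45   46 1601] [491.2 244.3  22.9]
[ 279  102   45   47 1604] [569.1 232.4  23. ]
[ 277  183   41   38 1223] [557.4 152.7  22.5]
[556.0, 152.5, 140.0, 81.0] steps: [[-0.708, 0.892, 3.203, 0.001, -0.001, 0.003], [-1.415, 1.785, 6.405, 0.001, -0.002, 0.005], [-2.123, 2.677, 9.607, 0.002, -0.002, 0.007], [-2.83, 3.57, 12.81, 0.002, -0.003, 0.01], [-2.83, 3.57, 12.81, 0.002, -0.003, 0.01]]
[556.0, 152.5, 86.0, 81.0] steps: [[0.0, 0.0, 2.7, 0.0, 0.0, 0.0], [0.0, 0.0, 5.4, 0.0, 0.0, 0.0], [0.0, 0.0, 5.4, 0.0, 0.0, 0.0], [0.0, 0.0, 5.4, 0.0, 0.0, 0.0], [0.0, 0.0, 5.4, 0.0, 0.0, 0.0]]
```

The wrist view shows four caps: C (210,28), D (213,116), A (293,116) and B (290,192). Two pockets are empty. I'll start by tugging B.

Run:
```python
from h import *
plan([(556.5,152.5,150,130)],45)
```

```text
[556.5, 152.5, 150.0, 130.0] steps: [[-0.552, 0.712, 2.316, 0.001, -0.0, -0.166], [-1.104, 1.424, 4.632, 0.001, -0.001, -0.332], [-1.656, 2.136, 6.948, 0.002, -0.001, -0.497], [-2.208, 2.848, 9.264, 0.002, -0.002, -0.663], [-2.76, 3.56, 11.58, 0.003, -0.002, -0.829]]
[556.5, 152.5, 150.0, 130.0] steps: [[-0.09, 0.0, 0.23, -0.0, 0.0, -0.016], [-0.09, 0.0, 0.23, -0.0, 0.0, -0.016], [-0.09, 0.0, 0.23, -0.0, 0.0, -0.016], [-0.09, 0.0, 0.23, -0.0, 0.0, -0.016], [-0.09, 0.0, 0.23, -0.0, 0.0, -0.016]]
```

Request:
move_arm:
  steps:
    - [-0.6,0.7,2.3,0,0,-0.17]
    - [-1.1,1.4,4.6,0,0,-0.34]
    - [-1.7,2.1,7,0,0,-0.51]
    - [-2.2,2.8,9.3,0,0,-0.68]
    - [-2.9,3.6,11.8,0,0,-0.845]

```text
clock: 10.25
tcp_pos: [0.5596, 0.1444, 0.1468]
tool_rot: [0.0, 0.424, 0.906, 0.0]
ft_force: [-0.5, 1.0, 1.4]
gripper_width: 0.0616
grasp_force: 0.0
```

Request:
move_arm:
  steps:
    - [0,0,0,0,0,0]
    - [0,0,0,0,0,0]
    - [0,0,0,0,0,0]
    - [0,0,0,0,0,0]
    - [0,0,0,0,0,0]

```text
clock: 10.88
tcp_pos: [0.5594, 0.1451, 0.1478]
tool_rot: [0.0, 0.427, 0.904, 0.0]
ft_force: [0.9, -0.3, 0.3]
gripper_width: 0.0619
grasp_force: 0.0
```

Run:
```python
from h import *
plan([(556.5,152.5,86,130)],45)
```

```text
[556.5, 152.5, 86.0, 130.0] steps: [[0.38, 0.12, 3.09, 0.001, 0.0, -0.004], [0.76, 0.24, 6.18, 0.001, 0.0, -0.009], [0.76, 0.24, 6.18, 0.001, 0.0, -0.009], [0.76, 0.24, 6.18, 0.001, 0.0, -0.009], [0.76, 0.24, 6.18, 0.001, 0.0, -0.009]]
```

Request:
move_arm:
  steps:
    - [0.8,0.2,1.5,0,0,-0.01]
    - [0.8,0.2,3,0,0,-0.01]
    - [0.8,0.2,5,0,0,-0.01]
    - [0.8,0.2,6.2,0,0,-0.01]
    - [0.8,0.2,6.2,0,0,-0.01]

```text
clock: 11.5
tcp_pos: [0.555, 0.1519, 0.0838]
tool_rot: [-0.001, 0.422, 0.906, -0.001]
ft_force: [0.2, -0.6, 0.7]
gripper_width: 0.0619
grasp_force: 0.0
```

Request:
move_arm:
  steps:
    - [0,0,0,0,0,0]
    - [0,0,0,0,0,0]
    - [0,0,0,0,0,0]
    - [0,0,0,0,0,0]
    - [0,0,0,0,0,0]
  jaw: 1

```text
clock: 12.12
tcp_pos: [0.5561, 0.1522, 0.086]
tool_rot: [0.0, 0.422, 0.906, 0.0]
ft_force: [-3.4, -2.3, 5.7]
gripper_width: 0.0442
grasp_force: 61.7
```

Request:
move_arm:
  steps:
    - [0,0,-0.1,0,0,0]
    - [0,0,-0.2,0,0,0]
    - [0,0,-0.2,0,0,0]
    - [0,0,-0.2,0,0,0]
    - [0,0,-0.2,0,0,0]

```text
clock: 12.75
tcp_pos: [0.5558, 0.1523, 0.0873]
tool_rot: [-0.0, 0.422, 0.906, 0.0]
ft_force: [-0.2, -0.9, -0.3]
gripper_width: 0.0442
grasp_force: 61.1
```

Request:
move_arm:
  steps:
    - [0,0,-0.2,0,0,0]
    - [0,0,-0.4,0,0,0]
    - [0,0,-0.6,0,0,0]
    - [0,0,-0.6,0,0,0]
    - [0,0,-0.6,0,0,0]

```text
clock: 13.38
tcp_pos: [0.5557, 0.1523, 0.0932]
tool_rot: [-0.0, 0.422, 0.907, -0.0]
ft_force: [-0.8, -0.1, -4.8]
gripper_width: 0.0442
grasp_force: 61.6
```

Request:
move_arm:
  steps:
    - [0,0,0.2,0,0,0]
    - [0,0,0.45,0,0,0]
    - [0,0,0.45,0,0,0]
    - [0,0,0.45,0,0,0]
    - [0,0,0.45,0,0,0]

```text
clock: 14.0
tcp_pos: [0.5558, 0.1523, 0.089]
tool_rot: [0.0, 0.422, 0.906, 0.0]
ft_force: [-1.0, -1.1, -0.4]
gripper_width: 0.0441
grasp_force: 62.0
```

Request:
move_arm:
  steps:
    - [0,0,0.1,0,0,0]
    - [0,0,0.1,0,0,0]
    - [0,0,0.1,0,0,0]
    - [0,0,0.1,0,0,0]
    - [0,0,0.1,0,0,0]

```text
clock: 14.62
tcp_pos: [0.5558, 0.1523, 0.0879]
tool_rot: [0.0, 0.422, 0.907, 0.0]
ft_force: [-1.8, -0.8, 0.3]
gripper_width: 0.0442
grasp_force: 62.0
```

Run:
```python
from h import *
s=sensors.observe();print(s["ft_force"],s["moment"],s["tcp_pos"],s["joint_positions"])
```

```text
[-1.81510169 -0.75400583  0.28948412] [-0.21882049  0.32635295  0.06339739] [0.55582625 0.15229763 0.08785697] [ 0.18923451  0.49426456 -0.6652215   1.68085196  0.33761341  1.08408605
  0.12118282]
```

B is loose: about 0 N at 3 mm of lift and -4.8 N at 7 mm. I'll tighten it.

Request:
move_arm:
  steps:
    - [0,0,0.2,0,0,0]
    - [0,0,0.2,0,0,0.1]
    - [0,0,0.2,0,0,0.22]
    - [0,0,0.2,0,0,0.34]
    - [0,0,0.2,0,0,0.46]

```text
clock: 15.25
tcp_pos: [0.5562, 0.1527, 0.086]
tool_rot: [0.0, 0.619, 0.785, 0.001]
ft_force: [-1.0, -0.5, 0.1]
gripper_width: 0.0445
grasp_force: 62.0
```

Request:
move_arm:
  steps:
    - [0,0,0,0,0,0.08]
    - [0,0,0,0,0,0.16]
    - [0,0,0,0,0,0.24]
    - [0,0,0,0,0,0.28]
    - [0,0,0,0,0,0.28]

```text
clock: 15.88
tcp_pos: [0.5562, 0.1526, 0.086]
tool_rot: [0.0, 0.721, 0.693, 0.0]
ft_force: [-0.0, 0.9, 0.2]
gripper_width: 0.0445
grasp_force: 62.1
```

```bash
cat > st.py <<'E'
from h import *
s=sensors.observe();R=Ro.from_quat(s["tool_rot"],scalar_first=True).as_matrix()
print("F",np.round(s["ft_force"],1),"M",np.round(s["moment"],2),"tcp",np.round(s["tcp_pos"],4),"psi",round(np.degrees(np.arctan2(R[1,0],R[0,0])),1),"w",round(s["gripper_width"],4),"t",round(s["clock"],2))
E
python3 st.py
```

```text
F [-0.   0.9  0.2] M [ 0.09 -0.19  0.04] tcp [0.5562 0.1526 0.086 ] psi 87.7 w 0.0445 t 15.88
```

Request:
move_arm:
  steps:
    - [0,0,0,0,0,0.08]
    - [0,0,0,0,0,0.16]
    - [0,0,0,0,0,0.24]
    - [0,0,0,0,0,0.3]
    - [0,0,0,0,0,0.3]

```text
clock: 16.5
tcp_pos: [0.5561, 0.1521, 0.086]
tool_rot: [0.001, 0.816, 0.578, 0.0]
ft_force: [1.2, -3.1, -0.2]
gripper_width: 0.0444
grasp_force: 62.0
```

```bash
python3 st.py
```

```text
F [ 1.2 -3.1 -0.2] M [-0.59 -0.45  1.34] tcp [0.5561 0.1521 0.086 ] psi 70.6 w 0.0444 t 16.5
```

Request:
move_arm:
  steps:
    - [0,0,0,0,0,0.08]
    - [0,0,0,0,0,0.16]
    - [0,0,0,0,0,0.24]
    - [0,0,0,0,0,0.3]
    - [0,0,0,0,0,0.3]

```text
clock: 17.12
tcp_pos: [0.5564, 0.153, 0.0859]
tool_rot: [0.0, 0.893, 0.45, 0.001]
ft_force: [4.7, 0.7, -3.9]
gripper_width: 0.0441
grasp_force: 62.1
```

```bash
python3 st.py
```

```text
F [ 4.7  0.7 -3.9] M [ 0.11 -1.18  2.01] tcp [0.5564 0.153  0.0859] psi 53.5 w 0.0441 t 17.12
```

Request:
move_arm:
  steps:
    - [0,0,0,0,0,0]
    - [0,0,0,0,0,0]
    - [0,0,0,0,0,0]
    - [0,0,0,0,0,0]
    - [0,0,0,0,0,0]
  jaw: -0.35

```text
clock: 17.75
tcp_pos: [0.5558, 0.1522, 0.0858]
tool_rot: [-0.0, 0.894, 0.448, -0.0]
ft_force: [-0.1, -0.3, -0.1]
gripper_width: 0.0576
grasp_force: 0.0
```

Request:
move_arm:
  steps:
    - [0,0,0,0,0,0]
    - [0,0,0,0,0,0]
    - [0,0,0,0,0,0]
    - [0,0,0,0,0,0]
    - [0,0,0,0,0,0]
  jaw: 1

```text
clock: 18.38
tcp_pos: [0.5558, 0.1526, 0.0862]
tool_rot: [-0.0, 0.894, 0.448, 0.0]
ft_force: [-2.1, 1.0, 4.9]
gripper_width: 0.0444
grasp_force: 61.4
```

Request:
move_arm:
  steps:
    - [0,0,-0.1,0,0,0]
    - [0,0,-0.2,0,0,0]
    - [0,0,-0.3,0,0,0]
    - [0,0,-0.3,0,0,0]
    - [0,0,-0.3,0,0,0]

```text
clock: 19.0
tcp_pos: [0.5557, 0.1522, 0.0887]
tool_rot: [-0.0, 0.894, 0.448, -0.0]
ft_force: [0.4, 0.3, -4.5]
gripper_width: 0.044
grasp_force: 61.6
```

```bash
python3 st.py
```

```text
F [ 0.4  0.3 -4.5] M [-0.05 -0.06 -0.01] tcp [0.5557 0.1522 0.0887] psi 53.3 w 0.044 t 19.0
```

B is now tight: -4.5 N at 2.7 mm. I'll carry it to the far shelf slot.

Run:
```python
from h import *
plan([(555.7,152.2,235,53.3),(540,-80,240,65),(496.5,-401,235,65),(496.5,-401,150,65)],50)
```

```text
[555.7, 152.2, 235.0, 53.3] steps: [[-0.0, -0.003, -4.877, -0.0, 0.0, -0.0], [-0.0, -0.007, -9.753, -0.0, 0.0, -0.001], [-0.0, -0.01, -14.63, -0.0, 0.0, -0.001], [-0.0, -0.01, -14.63, -0.0, 0.0, -0.001], [-0.0, -0.01, -14.63, -0.0, 0.0, -0.001]]
[540.0, -80.0, 240.0, 65.0] steps: [[-3.912, 2.522, -0.1, -0.0, 0.0, -0.041], [-7.824, 5.044, -0.2, -0.0, 0.0, -0.082], [-11.736, 7.566, -0.3, -0.0, 0.0, -0.122], [-15.648, 10.088, -0.4, -0.0, 0.0, -0.163], [-19.56, 12.61, -0.5, -0.0, 0.0, -0.204]]
[496.5, -401.0, 235.0, 65.0] steps: [[-4.774, 1.484, 0.078, -0.0, 0.0, 0.0], [-9.548, 2.968, 0.156, -0.0, 0.0, 0.0], [-14.322, 4.452, 0.234, -0.0, 0.0, 0.0], [-19.096, 5.936, 0.312, -0.0, 0.0, 0.0], [-23.87, 7.42, 0.39, -0.0, 0.0, 0.0]]
[496.5, -401.0, 235.0, 65.0] steps: [[-3.535, 1.1, 0.055, -0.0, 0.0, 0.0], [-7.07, 2.2, 0.11, -0.0, 0.0, 0.0], [-7.07, 2.2, 0.11, -0.0, 0.0, 0.0], [-7.07, 2.2, 0.11, -0.0, 0.0, 0.0], [-7.07, 2.2, 0.11, -0.0, 0.0, 0.0]]
[496.5, -401.0, 150.0, 65.0] steps: [[0.0, -0.0, 4.25, -0.0, 0.0, 0.0], [0.0, -0.0, 8.5, -0.0, 0.0, 0.0], [0.0, -0.0, 8.5, -0.0, 0.0, 0.0], [0.0, -0.0, 8.5, -0.0, 0.0, 0.0], [0.0, -0.0, 8.5, -0.0, 0.0, 0.0]]
```

Request:
move_arm:
  steps:
    - [0,0,-2,0,0,0]
    - [0,0,-5.5,0,0,0]
    - [0,0,-9.5,0,0,0]
    - [0,0,-13,0,0,0]
    - [0,0,-14.6,0,0,0]

```text
clock: 19.62
tcp_pos: [0.5565, 0.1526, 0.237]
tool_rot: [0.0, 0.894, 0.448, 0.002]
ft_force: [1.2, -0.1, -4.3]
gripper_width: 0.0437
grasp_force: 62.7
```

Request:
move_arm:
  steps:
    - [-2.6,1.7,0,0,0,-0.03]
    - [-6.5,4.2,-0.2,0,0,-0.07]
    - [-10.8,7,-0.3,0,0,-0.11]
    - [-15.2,9.8,-0.4,0,0,-0.16]
    - [-19.6,12.6,-0.5,0,0,-0.204]

```text
clock: 20.25
tcp_pos: [0.5388, -0.0818, 0.2388]
tool_rot: [-0.0, 0.843, 0.538, -0.001]
ft_force: [0.5, -0.5, -3.6]
gripper_width: 0.0439
grasp_force: 62.8
```

Request:
move_arm:
  steps:
    - [-4.8,1.5,0,0,0,0]
    - [-9.5,3,0.1,0,0,0]
    - [-14.3,4.4,0.2,0,0,0]
    - [-19.1,5.9,0.3,0,0,0]
    - [-23.9,7.4,0.4,0,0,0]

```text
clock: 20.88
tcp_pos: [0.5047, -0.3293, 0.2345]
tool_rot: [-0.001, 0.844, 0.537, -0.0]
ft_force: [1.5, 0.2, -4.2]
gripper_width: 0.0444
grasp_force: 62.8
```

Request:
move_arm:
  steps:
    - [-3.3,1,0.1,0,0,0]
    - [-5.7,1.8,0.1,0,0,0]
    - [-7.1,2.2,0.1,0,0,0]
    - [-7.1,2.2,0.1,0,0,0]
    - [-7.1,2.2,0.1,0,0,0]

```text
clock: 21.5
tcp_pos: [0.4962, -0.4, 0.2346]
tool_rot: [-0.0, 0.843, 0.538, 0.0]
ft_force: [0.5, 0.7, -4.2]
gripper_width: 0.0441
grasp_force: 62.6
```

Request:
move_arm:
  steps:
    - [0,0,2,0,0,0]
    - [0,0,4.5,0,0,0]
    - [0,0,7,0,0,0]
    - [0,0,8.5,0,0,0]
    - [0,0,8.5,0,0,0]

```text
clock: 22.12
tcp_pos: [0.4953, -0.4004, 0.1489]
tool_rot: [-0.001, 0.843, 0.538, -0.0]
ft_force: [-0.9, -0.0, -3.6]
gripper_width: 0.0439
grasp_force: 62.6
```

```bash
python3 st.py
python3 - <<'E'
from h import *
c=cam("wrist");cv2.imwrite("pics/w5.png",c["color"][:,:,::-1])
plan([(496.5,-401,129,65)])
E
```

```text
F [-0.9 -0.  -3.6] M [ 0.06  0.14 -0.05] tcp [ 0.4953 -0.4004  0.1489] psi 65.0 w 0.0439 t 22.12
[496.5, -401.0, 129.0, 65.0] steps: [[0.04, 0.06, 2.11, -0.0, -0.0, 0.0], [0.04, 0.06, 2.11, -0.0, -0.0, 0.0], [0.04, 0.06, 2.11, -0.0, -0.0, 0.0], [0.04, 0.06, 2.11, -0.0, -0.0, 0.0], [0.04, 0.06, 2.11, -0.0, -0.0, 0.0]]
```

View pics/w5.png

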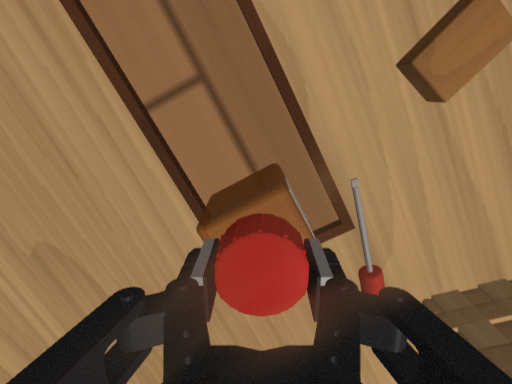

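The jar hangs square over the far end of the shelf, between the lips. I'll lower it and release.

Request:
move_arm:
  steps:
    - [0,0,0.6,0,0,0]
    - [0,0,1.2,0,0,0]
    - [0,0,1.7,0,0,0]
    - [0,0,2,0,0,0]
    - [0,0,2,0,0,0]

```text
clock: 22.8
tcp_pos: [0.4953, -0.4016, 0.1295]
tool_rot: [-0.0, 0.844, 0.537, -0.0]
ft_force: [-0.3, -0.7, -4.6]
gripper_width: 0.0444
grasp_force: 62.6
```

Request:
move_arm:
  steps:
    - [0,0,0,0,0,0]
    - [0,0,0,0,0,0]
    - [0,0,0,0,0,0]
    - [0,0,0,0,0,0]
    - [0,0,0,0,0,0]
  jaw: -0.45

```text
clock: 23.42
tcp_pos: [0.4955, -0.4017, 0.1299]
tool_rot: [0.0, 0.844, 0.537, 0.0]
ft_force: [-0.2, 0.3, 0.0]
gripper_width: 0.0623
grasp_force: 0.0
```

Request:
move_arm:
  steps:
    - [0,0,-1,0,0,0]
    - [0,0,-3,0,0,0]
    - [0,0,-6,0,0,0]
    - [0,0,-9,0,0,0]
    - [0,0,-10.5,0,0,0]

```text
clock: 24.05
tcp_pos: [0.496, -0.4021, 0.2375]
tool_rot: [0.002, 0.844, 0.537, 0.001]
ft_force: [0.6, 0.2, 0.2]
gripper_width: 0.0616
grasp_force: 0.0
```

Request:
move_arm:
  steps:
    - [0,0,0,0,0,0]
    - [0,0,0,0,0,0]
    - [0,0,0,0,0,0]
    - [0,0,0,0,0,0]
    - [0,0,0,0,0,0]

```text
clock: 24.68
tcp_pos: [0.4953, -0.4016, 0.2344]
tool_rot: [-0.0, 0.844, 0.537, -0.0]
ft_force: [0.3, -0.1, 0.5]
gripper_width: 0.0622
grasp_force: 0.0
```

Run:
```python
from caps import *
caps("top",.094,60)
c=cam("top")
for d in models.cut_out("top","bundle")[:1]: print("bundle",d["conf"],*rect(c,d["region"],.026))
plan([(520,-80,240,110),(555,150,240,135),(568.5,231.8,150,135)],50)
```

```text
[ 0.4954 -0.4016  0.2346]
[174 193  16  16 196] [567.8 230.5  22.8]
[402 215  15  17 199] [ 491.1 -420.1   23.1]
[143 217  16  16 198] [502.4 319.9  22.6]
[170 221  16  16 198] [489.  242.5  22.7]
bundle 0.65 [682.8  17.3] [ 31.6 182.1] -5.55
[520.0, -80.0, 240.0, 110.0] steps: [[4.678, -1.764, -0.082, -0.0, -0.0, -0.122], [9.356, -3.528, -0.164, -0.0, -0.0, -0.244], [14.034, -5.292, -0.246, -0.0, -0.0, -0.365], [18.712, -7.056, -0.328, -0.0, -0.0, -0.487], [23.39, -8.82, -0.41, -0.0, -0.0, -0.609]]
[520.0, -80.0, 240.0, 110.0] steps: [[3.52, 0.89, -0.055, -0.0, -0.0, -0.088], [7.04, 1.78, -0.11, -0.0, -0.0, -0.177], [7.04, 1.78, -0.11, -0.0, -0.0, -0.177], [7.04, 1.78, -0.11, -0.0, -0.0, -0.177], [7.04, 1.78, -0.11, -0.0, -0.0, -0.177]]
[555.0, 150.0, 240.0, 135.0] steps: [[4.084, 2.232, 0.0, 0.0, -0.0, -0.087], [8.168, 4.464, 0.0, 0.0, -0.0, -0.174], [12.252, 6.696, 0.0, 0.0, -0.0, -0.262], [16.336, 8.928, 0.0, 0.0, -0.0, -0.349], [20.42, 11.16, 0.0, 0.0, -0.0, -0.436]]
[568.5, 231.8, 150.0, 135.0] steps: [[1.61, 2.243, 3.0, 0.0, -0.0, -0.0], [3.22, 4.487, 6.0, 0.0, -0.0, -0.0], [4.83, 6.73, 9.0, 0.0, -0.0, -0.0], [4.83, 6.73, 9.0, 0.0, -0.0, -0.0], [4.83, 6.73, 9.0, 0.0, -0.0, -0.0]]
```

The bundle was knocked: it is now near (683,17) instead of (703,3). I'll take a close look before going on.

Run:
```python
from h import *
plan([(690,0,220,85)],55)
c=cam("top");cv2.imwrite("pics/t2.png",cv2.resize(c["color"][110:200,190:330,::-1],None,fx=5,fy=5,interpolation=2))
```

```text
[690.0, 0.0, 220.0, 85.0] steps: [[5.496, 0.078, 0.182, -0.0, -0.0, -0.043], [10.992, 0.156, 0.364, -0.0, -0.0, -0.086], [16.488, 0.234, 0.546, -0.0, -0.0, -0.129], [21.984, 0.312, 0.728, -0.0, -0.0, -0.172], [27.48, 0.39, 0.91, -0.0, -0.0, -0.215]]
[690.0, 0.0, 220.0, 85.0] steps: [[4.175, 0.975, 0.142, -0.0, -0.0, -0.034], [8.35, 1.95, 0.285, -0.0, -0.0, -0.068], [12.525, 2.925, 0.427, -0.0, -0.0, -0.101], [16.7, 3.9, 0.57, -0.0, -0.0, -0.135], [16.7, 3.9, 0.57, -0.0, -0.0, -0.135]]
```

View pics/t2.png

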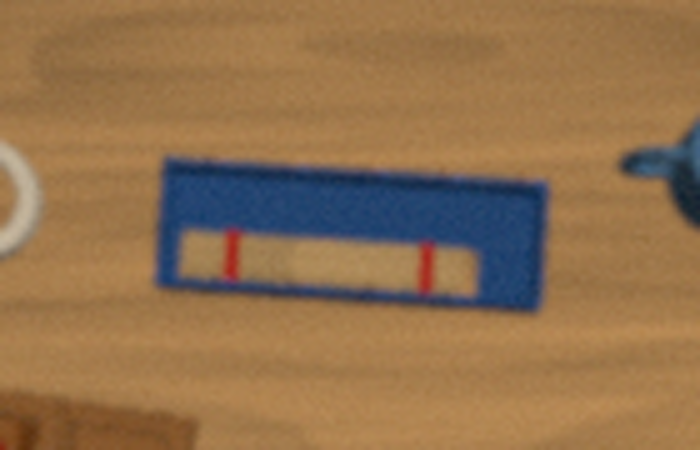

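The bundle still lies flat inside the tray, only slid against the near wall, so no repair is needed. On to jar A.

Request:
move_arm:
  steps:
    - [4.7,-1.8,-0.1,0,0,-0.12]
    - [9.4,-3.5,-0.2,0,0,-0.24]
    - [14,-5.3,-0.2,0,0,-0.365]
    - [18.7,-7.1,-0.3,0,0,-0.487]
    - [23.4,-8.8,-0.4,0,0,-0.609]

```text
clock: 25.5
tcp_pos: [0.5146, -0.1508, 0.2392]
tool_rot: [0.0, 0.642, 0.767, 0.0]
ft_force: [0.8, 0.6, 0.7]
gripper_width: 0.062
grasp_force: 0.0
```

Request:
move_arm:
  steps:
    - [3.5,0.9,0,0,0,-0.09]
    - [7,1.8,-0.1,0,0,-0.177]
    - [7,1.8,-0.1,0,0,-0.177]
    - [7,1.8,-0.1,0,0,-0.177]
    - [7,1.8,-0.1,0,0,-0.177]

```text
clock: 26.12
tcp_pos: [0.5204, -0.0818, 0.2396]
tool_rot: [-0.0, 0.575, 0.818, -0.0]
ft_force: [-0.1, 0.5, 0.2]
gripper_width: 0.062
grasp_force: 0.0
```

Request:
move_arm:
  steps:
    - [4.1,2.2,0,0,0,-0.087]
    - [8.2,4.5,0,0,0,-0.174]
    - [12.3,6.7,0,0,0,-0.262]
    - [16.3,8.9,0,0,0,-0.349]
    - [20.4,11.2,0,0,0,-0.436]

```text
clock: 26.75
tcp_pos: [0.5566, 0.1496, 0.2397]
tool_rot: [0.0, 0.383, 0.924, -0.0]
ft_force: [0.5, -0.6, -0.1]
gripper_width: 0.0619
grasp_force: 0.0
```

Request:
move_arm:
  steps:
    - [1.6,2.2,3,0,0,0]
    - [3.2,4.5,6,0,0,0]
    - [4.8,6.7,9,0,0,0]
    - [4.8,6.7,9,0,0,0]
    - [4.8,6.7,9,0,0,0]

```text
clock: 27.38
tcp_pos: [0.5702, 0.2296, 0.1503]
tool_rot: [0.0, 0.384, 0.923, -0.0]
ft_force: [-0.4, -0.8, 0.2]
gripper_width: 0.0617
grasp_force: 0.0
```

Request:
move_arm:
  steps:
    - [0,0,0,0,0,0]
    - [0,0,0,0,0,0]
    - [0,0,0,0,0,0]
    - [0,0,0,0,0,0]
    - [0,0,0,0,0,0]

```text
clock: 28.0
tcp_pos: [0.5694, 0.231, 0.1499]
tool_rot: [-0.0, 0.383, 0.924, 0.0]
ft_force: [0.0, -0.3, 0.0]
gripper_width: 0.062
grasp_force: 0.0
```

```bash
python3 st.py
python3 - <<'E'
from h import *
plan([(568.5,231.8,86,135)],45)
E
```

```text
F [ 0.  -0.3  0. ] M [-0.   -0.07  0.05] tcp [0.5694 0.231  0.1499] psi 135.0 w 0.062 t 28.0
[568.5, 231.8, 86.0, 135.0] steps: [[0.06, -0.0, 3.195, 0.0, -0.0, -0.0], [0.12, -0.0, 6.39, 0.0, -0.0, -0.0], [0.12, -0.0, 6.39, 0.0, -0.0, -0.0], [0.12, -0.0, 6.39, 0.0, -0.0, -0.0], [0.12, -0.0, 6.39, 0.0, -0.0, -0.0]]
```

Down, grip, then tug 2.7 mm.

Request:
move_arm:
  steps:
    - [0.1,0,1.5,0,0,0]
    - [0.1,0,3,0,0,0]
    - [0.1,0,5,0,0,0]
    - [0.1,0,6.4,0,0,0]
    - [0.1,0,6.4,0,0,0]

```text
clock: 28.62
tcp_pos: [0.5678, 0.2312, 0.0839]
tool_rot: [-0.001, 0.383, 0.924, -0.001]
ft_force: [0.8, -0.2, 0.2]
gripper_width: 0.0621
grasp_force: 0.0
```

Request:
move_arm:
  steps:
    - [0,0,0,0,0,0]
    - [0,0,0,0,0,0]
    - [0,0,0,0,0,0]
    - [0,0,0,0,0,0]
    - [0,0,0,0,0,0]
  jaw: 1

```text
clock: 29.25
tcp_pos: [0.5689, 0.2317, 0.0865]
tool_rot: [0.0, 0.383, 0.924, 0.0]
ft_force: [-3.3, -2.5, 5.7]
gripper_width: 0.0439
grasp_force: 61.6
```

Request:
move_arm:
  steps:
    - [0,0,-0.1,0,0,0]
    - [0,0,-0.2,0,0,0]
    - [0,0,-0.27,0,0,0]
    - [0,0,-0.27,0,0,0]
    - [0,0,-0.27,0,0,0]

```text
clock: 29.88
tcp_pos: [0.5687, 0.2317, 0.0885]
tool_rot: [-0.0, 0.383, 0.924, 0.0]
ft_force: [-1.0, -0.4, 0.4]
gripper_width: 0.0445
grasp_force: 61.1
```

```bash
python3 st.py
```

```text
F [-1.  -0.4  0.4] M [-0.03  0.13  0.03] tcp [0.5687 0.2317 0.0885] psi 135.0 w 0.0445 t 29.88
```

A is loose. I'll tighten it until the moment rises.

Request:
move_arm:
  steps:
    - [0,0,0.25,0,0,0.02]
    - [0,0,0.25,0,0,0.15]
    - [0,0,0.25,0,0,0.3]
    - [0,0,0.25,0,0,0.45]
    - [0,0,0.25,0,0,0.6]

```text
clock: 30.5
tcp_pos: [0.5686, 0.2319, 0.0864]
tool_rot: [0.0, 0.641, 0.768, 0.0]
ft_force: [-2.4, -1.5, 3.7]
gripper_width: 0.0442
grasp_force: 61.4
```

Request:
move_arm:
  steps:
    - [0,0,0,0,0,0.1]
    - [0,0,0,0,0,0.2]
    - [0,0,0,0,0,0.28]
    - [0,0,0,0,0,0.32]
    - [0,0,0,0,0,0.32]

```text
clock: 31.12
tcp_pos: [0.5687, 0.2318, 0.0864]
tool_rot: [0.0, 0.753, 0.658, 0.0]
ft_force: [-3.4, -1.6, 5.2]
gripper_width: 0.0441
grasp_force: 61.5
```

```bash
python3 st.py
```

```text
F [-3.4 -1.6  5.2] M [-0.36  0.59 -0.  ] tcp [0.5687 0.2318 0.0864] psi 82.3 w 0.0441 t 31.12
```

Request:
move_arm:
  steps:
    - [0,0,0,0,0,0.08]
    - [0,0,0,0,0,0.16]
    - [0,0,0,0,0,0.24]
    - [0,0,0,0,0,0.25]
    - [0,0,0,0,0,0.25]

```text
clock: 31.75
tcp_pos: [0.5691, 0.2308, 0.0865]
tool_rot: [0.001, 0.829, 0.559, -0.0]
ft_force: [-2.7, -5.3, 6.6]
gripper_width: 0.0442
grasp_force: 61.6
```

```bash
python3 st.py
```

```text
F [-2.7 -5.3  6.6] M [-1.12  0.27  1.36] tcp [0.5691 0.2308 0.0865] psi 68.0 w 0.0442 t 31.75
```

Request:
move_arm:
  steps:
    - [0,0,0,0,0,0.08]
    - [0,0,0,0,0,0.15]
    - [0,0,0,0,0,0.15]
    - [0,0,0,0,0,0.15]
    - [0,0,0,0,0,0.15]

```text
clock: 32.38
tcp_pos: [0.57, 0.233, 0.0867]
tool_rot: [-0.0, 0.868, 0.496, 0.002]
ft_force: [4.4, 2.0, -1.0]
gripper_width: 0.044
grasp_force: 61.8
```

Request:
move_arm:
  steps:
    - [0,0,0,0,0,0]
    - [0,0,0,0,0,0]
    - [0,0,0,0,0,0]
    - [0,0,0,0,0,0]
    - [0,0,0,0,0,0]
  jaw: -0.35

```text
clock: 33.0
tcp_pos: [0.5687, 0.2316, 0.086]
tool_rot: [-0.0, 0.869, 0.495, -0.0]
ft_force: [-0.8, 0.1, 0.3]
gripper_width: 0.0578
grasp_force: 0.0
```

Request:
move_arm:
  steps:
    - [0,0,0,0,0,0]
    - [0,0,0,0,0,0]
    - [0,0,0,0,0,0]
    - [0,0,0,0,0,0]
    - [0,0,0,0,0,0]
  jaw: 1

```text
clock: 33.62
tcp_pos: [0.5691, 0.2315, 0.0864]
tool_rot: [0.0, 0.869, 0.495, 0.0]
ft_force: [0.9, -1.6, 5.3]
gripper_width: 0.0441
grasp_force: 61.7
```

Request:
move_arm:
  steps:
    - [0,0,-0.1,0,0,0]
    - [0,0,-0.2,0,0,0]
    - [0,0,-0.27,0,0,0]
    - [0,0,-0.27,0,0,0]
    - [0,0,-0.27,0,0,0]

```text
clock: 34.25
tcp_pos: [0.5684, 0.2316, 0.0884]
tool_rot: [-0.0, 0.869, 0.495, -0.0]
ft_force: [1.7, -0.3, -5.7]
gripper_width: 0.044
grasp_force: 61.7
```

```bash
python3 st.py
python3 - <<'E'
from h import *
s=sensors.observe();p=np.array(s["tcp_pos"])*1000
plan([(*p[:2],235,59.4),(540,0,240,71),(493,-301,235,71),(493,-301,129.5,71)],50)
E
```

```text
F [ 1.7 -0.3 -5.7] M [-0.13 -0.37  0.08] tcp [0.5684 0.2316 0.0884] psi 59.4 w 0.044 t 34.25
[568.4, 231.6, 235.0, 59.4] steps: [[-0.003, -0.003, -4.887, -0.0, 0.0, -0.0], [-0.007, -0.007, -9.773, -0.001, 0.001, -0.001], [-0.01, -0.01, -14.66, -0.001, 0.001, -0.001], [-0.01, -0.01, -14.66, -0.001, 0.001, -0.001], [-0.01, -0.01, -14.66, -0.001, 0.001, -0.001]]
[540.0, 0.0, 240.0, 71.0] steps: [[-4.276, 1.87, -0.102, 0.0, -0.0, -0.04], [-8.552, 3.74, -0.204, 0.0, -0.0, -0.081], [-12.828, 5.61, -0.306, 0.0, -0.0, -0.121], [-17.104, 7.48, -0.408, 0.0, -0.0, -0.162], [-21.38, 9.35, -0.51, 0.0, -0.0, -0.202]]
[493.0, -301.0, 235.0, 71.0] steps: [[-4.922, 0.88, 0.08, 0.0, -0.0, -0.0], [-9.844, 1.76, 0.16, 0.0, -0.0, -0.0], [-14.766, 2.64, 0.24, 0.0, -0.0, -0.0], [-19.688, 3.52, 0.32, 0.0, -0.0, -0.0], [-24.61, 4.4, 0.4, 0.0, -0.0, -0.0]]
[493.0, -301.0, 235.0, 71.0] steps: [[-2.69, 0.48, 0.045, 0.0, -0.0, -0.0], [-5.38, 0.96, 0.09, 0.0, -0.0, -0.0], [-5.38, 0.96, 0.09, 0.0, -0.0, -0.0], [-5.38, 0.96, 0.09, 0.0, -0.0, -0.0], [-5.38, 0.96, 0.09, 0.0, -0.0, -0.0]]
[493.0, -301.0, 129.5, 71.0] steps: [[-0.0, -0.0, 3.517, 0.0, -0.0, -0.0], [-0.0, -0.0, 7.033, 0.0, -0.0, -0.0], [-0.0, -0.0, 10.55, 0.0, -0.0, -0.0], [-0.0, -0.0, 10.55, 0.0, -0.0, -0.0], [-0.0, -0.0, 10.55, 0.0, -0.0, -0.0]]
```

A is tight now. I'll carry it to slot 2.

Request:
move_arm:
  steps:
    - [0,0,-2,0,0,0]
    - [0,0,-5.5,0,0,0]
    - [0,0,-9.5,0,0,0]
    - [0,0,-13,0,0,0]
    - [0,0,-14.6,0,0,0]

```text
clock: 34.88
tcp_pos: [0.5689, 0.2324, 0.237]
tool_rot: [-0.0, 0.869, 0.495, 0.001]
ft_force: [0.3, -0.3, -3.9]
gripper_width: 0.0438
grasp_force: 63.0
```

Request:
move_arm:
  steps:
    - [-3,1.3,0,0,0,-0.03]
    - [-7.3,3.2,-0.2,0,0,-0.07]
    - [-12,5.2,-0.3,0,0,-0.11]
    - [-16.7,7.3,-0.4,0,0,-0.16]
    - [-21.4,9.4,-0.5,0,0,-0.202]

```text
clock: 35.5
tcp_pos: [0.5394, -0.0018, 0.2386]
tool_rot: [-0.001, 0.814, 0.581, -0.001]
ft_force: [0.5, -0.1, -4.7]
gripper_width: 0.044
grasp_force: 63.0
```

Request:
move_arm:
  steps:
    - [-4.9,0.9,0,0,0,0]
    - [-9.8,1.8,0.1,0,0,0]
    - [-14.8,2.6,0.2,0,0,0]
    - [-19.7,3.5,0.3,0,0,0]
    - [-24.6,4.4,0.4,0,0,0]

```text
clock: 36.12
tcp_pos: [0.5007, -0.2482, 0.2346]
tool_rot: [-0.001, 0.814, 0.58, -0.0]
ft_force: [-0.8, 0.5, -4.0]
gripper_width: 0.0437
grasp_force: 63.0
```

Request:
move_arm:
  steps:
    - [-2.7,0.5,0.1,0,0,0]
    - [-4.5,0.8,0.1,0,0,0]
    - [-5.4,1,0.1,0,0,0]
    - [-5.4,1,0.1,0,0,0]
    - [-5.4,1,0.1,0,0,0]

```text
clock: 36.75
tcp_pos: [0.4941, -0.3, 0.2348]
tool_rot: [-0.0, 0.814, 0.581, 0.0]
ft_force: [0.3, 0.5, -4.3]
gripper_width: 0.044
grasp_force: 62.9
```

Request:
move_arm:
  steps:
    - [0,0,2,0,0,0]
    - [0,0,4.5,0,0,0]
    - [0,0,7,0,0,0]
    - [0,0,8.5,0,0,0]
    - [0,0,8.5,0,0,0]

```text
clock: 37.38
tcp_pos: [0.4932, -0.3005, 0.1488]
tool_rot: [-0.001, 0.814, 0.581, -0.0]
ft_force: [-0.4, 0.3, -4.3]
gripper_width: 0.0444
grasp_force: 62.8
```

```bash
python3 st.py
python3 - <<'E'
from h import *
plan([(493,-301,129.5,71)])
c=cam("wrist");cv2.imwrite("pics/w6.png",c["color"][:,:,::-1])
E
```

```text
F [-0.4  0.3 -4.3] M [ 0.04  0.05 -0.03] tcp [ 0.4932 -0.3005  0.1488] psi 71.0 w 0.0444 t 37.38
[493.0, -301.0, 129.5, 71.0] steps: [[-0.05, 0.0, 1.93, -0.002, -0.001, -0.0], [-0.05, 0.0, 1.93, -0.002, -0.001, -0.0], [-0.05, 0.0, 1.93, -0.002, -0.001, -0.0], [-0.05, 0.0, 1.93, -0.002, -0.001, -0.0], [-0.05, 0.0, 1.93, -0.002, -0.001, -0.0]]
```

View pics/w6.png

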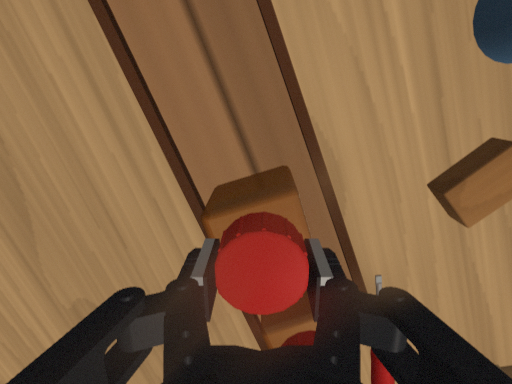

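Jar A hangs square over its slot, with jar B standing behind it at (290,330). I'll lower it, release and rise.

Request:
move_arm:
  steps:
    - [0,0,0.6,0,0,0]
    - [0,0,1.2,0,0,0]
    - [0,0,1.7,0,0,0]
    - [0,0,2,0,0,0]
    - [0,0,2,0,0,0]

```text
clock: 38.05
tcp_pos: [0.4933, -0.3014, 0.1294]
tool_rot: [-0.0, 0.815, 0.58, -0.0]
ft_force: [-0.6, -0.5, -3.5]
gripper_width: 0.044
grasp_force: 62.9
```

Request:
move_arm:
  steps:
    - [0,0,0,0,0,0]
    - [0,0,0,0,0,0]
    - [0,0,0,0,0,0]
    - [0,0,0,0,0,0]
    - [0,0,0,0,0,0]
  jaw: -0.45

```text
clock: 38.67
tcp_pos: [0.4935, -0.3016, 0.1298]
tool_rot: [0.0, 0.815, 0.58, 0.0]
ft_force: [-0.0, -0.9, 0.6]
gripper_width: 0.062
grasp_force: 0.0
```

Request:
move_arm:
  steps:
    - [0,0,-1,0,0,0]
    - [0,0,-3,0,0,0]
    - [0,0,-6,0,0,0]
    - [0,0,-9,0,0,0]
    - [0,0,-10.5,0,0,0]

```text
clock: 39.3
tcp_pos: [0.4941, -0.3019, 0.2372]
tool_rot: [0.001, 0.815, 0.58, 0.001]
ft_force: [0.2, -0.9, -0.4]
gripper_width: 0.0618
grasp_force: 0.0
```

Request:
move_arm:
  steps:
    - [0,0,0,0,0,0]
    - [0,0,0,0,0,0]
    - [0,0,0,0,0,0]
    - [0,0,0,0,0,0]
    - [0,0,0,0,0,0]

```text
clock: 39.92
tcp_pos: [0.4933, -0.3015, 0.2343]
tool_rot: [-0.0, 0.815, 0.58, -0.0]
ft_force: [0.6, -0.3, -0.4]
gripper_width: 0.062
grasp_force: 0.0
```

```bash
python3 st.py
python3 - <<'E'
from h import *
plan([(515,-30,240,110),(490.3,243.8,240,135),(490.3,243.8,150,135)],55)
E
```

```text
F [ 0.6 -0.3 -0.4] M [-0.02 -0.01 -0.01] tcp [ 0.4933 -0.3015  0.2343] psi 70.9 w 0.062 t 39.92
[515.0, -30.0, 240.0, 110.0] steps: [[5.274, -1.366, -0.112, -0.0, -0.0, -0.136], [10.548, -2.732, -0.224, -0.0, -0.0, -0.273], [15.822, -4.098, -0.336, -0.0, -0.0, -0.409], [21.096, -5.464, -0.448, -0.0, -0.0, -0.546], [26.37, -6.83, -0.56, -0.0, -0.0, -0.682]]
[490.3, 243.8, 240.0, 135.0] steps: [[5.314, 1.408, 0.004, -0.0, -0.0, -0.087], [10.628, 2.816, 0.008, -0.0, -0.0, -0.174], [15.942, 4.224, 0.012, -0.0, -0.001, -0.262], [21.256, 5.632, 0.016, -0.0, -0.001, -0.349], [26.57, 7.04, 0.02, -0.0, -0.001, -0.436]]
[490.3, 243.8, 150.0, 135.0] steps: [[0.0, 0.0, 4.5, -0.0, 0.0, -0.0], [0.0, 0.0, 9.0, -0.0, 0.0, -0.0], [0.0, 0.0, 9.0, -0.0, 0.0, -0.0], [0.0, 0.0, 9.0, -0.0, 0.0, -0.0], [0.0, 0.0, 9.0, -0.0, 0.0, -0.0]]
```

Request:
move_arm:
  steps:
    - [5.3,-1.4,-0.1,0,0,-0.136]
    - [10.6,-2.7,-0.2,0,0,-0.273]
    - [15.8,-4.1,-0.3,0,0,-0.409]
    - [21.1,-5.5,-0.4,0,0,-0.546]
    - [26.4,-6.8,-0.6,0,0,-0.682]

```text
clock: 40.55
tcp_pos: [0.5153, -0.0281, 0.2409]
tool_rot: [0.0, 0.572, 0.82, 0.0]
ft_force: [0.6, 0.1, -0.6]
gripper_width: 0.0622
grasp_force: 0.0
```

Request:
move_arm:
  steps:
    - [5.3,1.4,0,0,0,-0.087]
    - [10.6,2.8,0,0,0,-0.174]
    - [15.9,4.2,0,0,0,-0.262]
    - [21.3,5.6,0,0,0,-0.349]
    - [26.6,7,0,0,0,-0.436]

```text
clock: 41.18
tcp_pos: [0.49, 0.2457, 0.241]
tool_rot: [0.0, 0.382, 0.924, 0.0]
ft_force: [0.8, -0.2, -0.1]
gripper_width: 0.0618
grasp_force: 0.0
```

Request:
move_arm:
  steps:
    - [0,0,2,0,0,0]
    - [0,0,5,0,0,0]
    - [0,0,8,0,0,0]
    - [0,0,9,0,0,0]
    - [0,0,9,0,0,0]

```text
clock: 41.8
tcp_pos: [0.4902, 0.244, 0.1507]
tool_rot: [-0.0, 0.383, 0.924, -0.0]
ft_force: [-0.1, 0.1, 0.1]
gripper_width: 0.0617
grasp_force: 0.0
```

Request:
move_arm:
  steps:
    - [0,0,0,0,0,0]
    - [0,0,0,0,0,0]
    - [0,0,0,0,0,0]
    - [0,0,0,0,0,0]
    - [0,0,0,0,0,0]

```text
clock: 42.42
tcp_pos: [0.4903, 0.2441, 0.1508]
tool_rot: [0.0, 0.383, 0.924, 0.0]
ft_force: [-0.6, -0.3, -0.5]
gripper_width: 0.0618
grasp_force: 0.0
```

```bash
python3 st.py
python3 - <<'E'
from h import *
plan([(490.3,243.8,86,135)],45)
E
```

```text
F [-0.6 -0.3 -0.5] M [-0.01 -0.03  0.  ] tcp [0.4903 0.2441 0.1508] psi 135.0 w 0.0618 t 42.42
[490.3, 243.8, 86.0, 135.0] steps: [[-0.01, -0.01, 3.24, 0.0, 0.0, -0.0], [-0.02, -0.02, 6.48, 0.0, 0.0, -0.0], [-0.02, -0.02, 6.48, 0.0, 0.0, -0.0], [-0.02, -0.02, 6.48, 0.0, 0.0, -0.0], [-0.02, -0.02, 6.48, 0.0, 0.0, -0.0]]
```

Request:
move_arm:
  steps:
    - [0,0,1.5,0,0,0]
    - [0,0,3,0,0,0]
    - [0,0,5,0,0,0]
    - [0,0,6.5,0,0,0]
    - [0,0,6.5,0,0,0]

```text
clock: 43.05
tcp_pos: [0.4892, 0.2435, 0.0839]
tool_rot: [-0.001, 0.383, 0.924, -0.001]
ft_force: [0.3, -0.8, 0.1]
gripper_width: 0.0618
grasp_force: 0.0
```

Request:
move_arm:
  steps:
    - [0,0,0,0,0,0]
    - [0,0,0,0,0,0]
    - [0,0,0,0,0,0]
    - [0,0,0,0,0,0]
    - [0,0,0,0,0,0]
  jaw: 1

```text
clock: 43.68
tcp_pos: [0.4904, 0.2442, 0.0863]
tool_rot: [0.0, 0.383, 0.924, 0.0]
ft_force: [-3.9, -1.8, 5.7]
gripper_width: 0.0441
grasp_force: 61.7
```

Request:
move_arm:
  steps:
    - [0,0,-0.1,0,0,0]
    - [0,0,-0.2,0,0,0]
    - [0,0,-0.27,0,0,0]
    - [0,0,-0.27,0,0,0]
    - [0,0,-0.27,0,0,0]

```text
clock: 44.3
tcp_pos: [0.4903, 0.2441, 0.0884]
tool_rot: [0.0, 0.383, 0.924, 0.0]
ft_force: [0.1, -0.3, -0.9]
gripper_width: 0.044
grasp_force: 61.1
```

```bash
python3 st.py
```

```text
F [ 0.1 -0.3 -0.9] M [-0.06  0.14  0.03] tcp [0.4903 0.2441 0.0884] psi 135.0 w 0.044 t 44.3
```

D is loose too, so I'll tighten it.

Request:
move_arm:
  steps:
    - [0,0,0.25,0,0,0.02]
    - [0,0,0.25,0,0,0.15]
    - [0,0,0.25,0,0,0.3]
    - [0,0,0.25,0,0,0.45]
    - [0,0,0.25,0,0,0.6]

```text
clock: 44.92
tcp_pos: [0.4904, 0.2445, 0.0862]
tool_rot: [0.0, 0.641, 0.768, 0.0]
ft_force: [-1.8, -0.7, 2.9]
gripper_width: 0.0441
grasp_force: 61.3
```

```bash
python3 st.py
```

```text
F [-1.8 -0.7  2.9] M [-0.07  0.24  0.17] tcp [0.4904 0.2445 0.0862] psi 100.3 w 0.0441 t 44.92
```

Request:
move_arm:
  steps:
    - [0,0,0,0,0,0.1]
    - [0,0,0,0,0,0.2]
    - [0,0,0,0,0,0.28]
    - [0,0,0,0,0,0.32]
    - [0,0,0,0,0,0.32]

```text
clock: 45.55
tcp_pos: [0.4904, 0.2443, 0.0862]
tool_rot: [0.0, 0.753, 0.658, 0.0]
ft_force: [-0.1, -0.1, 4.2]
gripper_width: 0.0444
grasp_force: 61.4
```

```bash
python3 st.py
```

```text
F [-0.1 -0.1  4.2] M [-0.09  0.23  0.02] tcp [0.4904 0.2443 0.0862] psi 82.3 w 0.0444 t 45.55
```

Request:
move_arm:
  steps:
    - [0,0,0,0,0,0.08]
    - [0,0,0,0,0,0.16]
    - [0,0,0,0,0,0.24]
    - [0,0,0,0,0,0.25]
    - [0,0,0,0,0,0.25]

```text
clock: 46.18
tcp_pos: [0.4904, 0.2443, 0.0862]
tool_rot: [0.0, 0.829, 0.56, 0.0]
ft_force: [-2.5, -0.9, 5.8]
gripper_width: 0.044
grasp_force: 61.5
```

```bash
python3 st.py
```

```text
F [-2.5 -0.9  5.8] M [-0.12  0.26  0.19] tcp [0.4904 0.2443 0.0862] psi 68.1 w 0.044 t 46.17
```

No stop yet at 1.17 rad, so I'll keep turning.

Request:
move_arm:
  steps:
    - [0,0,0,0,0,0.08]
    - [0,0,0,0,0,0.16]
    - [0,0,0,0,0,0.2]
    - [0,0,0,0,0,0.2]
    - [0,0,0,0,0,0.2]

```text
clock: 46.8
tcp_pos: [0.4898, 0.2438, 0.0859]
tool_rot: [-0.0, 0.881, 0.474, -0.001]
ft_force: [-3.7, -2.3, 6.0]
gripper_width: 0.0442
grasp_force: 63.2
```

```bash
python3 st.py
```

```text
F [-3.7 -2.3  6. ] M [-0.26  0.97 -0.01] tcp [0.4898 0.2438 0.0859] psi 56.6 w 0.0442 t 46.8
```

Request:
move_arm:
  steps:
    - [0,0,0,0,0,0.08]
    - [0,0,0,0,0,0.16]
    - [0,0,0,0,0,0.2]
    - [0,0,0,0,0,0.2]
    - [0,0,0,0,0,0.2]

```text
clock: 47.42
tcp_pos: [0.4905, 0.2445, 0.0858]
tool_rot: [-0.0, 0.923, 0.384, 0.0]
ft_force: [3.6, 1.3, -2.7]
gripper_width: 0.0446
grasp_force: 63.0
```

```bash
python3 st.py
```

```text
F [ 3.6  1.3 -2.7] M [ 0.4  -0.93  1.68] tcp [0.4905 0.2445 0.0858] psi 45.2 w 0.0446 t 47.42
```

Request:
move_arm:
  steps:
    - [0,0,0,0,0,0.08]
    - [0,0,0,0,0,0.12]
    - [0,0,0,0,0,0.12]
    - [0,0,0,0,0,0.12]
    - [0,0,0,0,0,0.12]

```text
clock: 48.05
tcp_pos: [0.4912, 0.2445, 0.0865]
tool_rot: [-0.001, 0.945, 0.326, 0.001]
ft_force: [4.0, 3.5, 1.0]
gripper_width: 0.0443
grasp_force: 62.6
```

```bash
python3 st.py
```

```text
F [4.  3.5 1. ] M [ 0.71 -1.   -0.02] tcp [0.4912 0.2445 0.0865] psi 38.1 w 0.0443 t 48.05
```

Request:
move_arm:
  steps:
    - [0,0,0,0,0,0]
    - [0,0,0,0,0,0]
    - [0,0,0,0,0,0]
    - [0,0,0,0,0,0]
    - [0,0,0,0,0,0]
  jaw: -0.35

```text
clock: 48.68
tcp_pos: [0.4902, 0.2441, 0.0859]
tool_rot: [-0.0, 0.945, 0.327, -0.0]
ft_force: [-0.1, 0.6, -0.4]
gripper_width: 0.0578
grasp_force: 0.0
```

Request:
move_arm:
  steps:
    - [0,0,0,0,0,0]
    - [0,0,0,0,0,0]
    - [0,0,0,0,0,0]
    - [0,0,0,0,0,0]
    - [0,0,0,0,0,0]
  jaw: 1

```text
clock: 49.3
tcp_pos: [0.4904, 0.2441, 0.0863]
tool_rot: [0.0, 0.945, 0.327, 0.0]
ft_force: [-1.6, -1.2, 6.1]
gripper_width: 0.0438
grasp_force: 61.6
```

Request:
move_arm:
  steps:
    - [0,0,-0.1,0,0,0]
    - [0,0,-0.2,0,0,0]
    - [0,0,-0.27,0,0,0]
    - [0,0,-0.27,0,0,0]
    - [0,0,-0.27,0,0,0]

```text
clock: 49.92
tcp_pos: [0.4901, 0.2441, 0.0885]
tool_rot: [-0.0, 0.945, 0.327, -0.0]
ft_force: [0.3, 0.6, -3.5]
gripper_width: 0.0441
grasp_force: 61.6
```

```bash
python3 st.py
python3 - <<'E'
from h import *
s=sensors.observe();p=np.array(s["tcp_pos"])*1000
plan([(*p[:2],235,38.3),(515,0,240,50),(489.5,-201,235,50)],50)
E
```

```text
F [ 0.3  0.6 -3.5] M [0.   0.02 0.05] tcp [0.4901 0.2441 0.0885] psi 38.2 w 0.0441 t 49.92
[490.1, 244.1, 235.0, 38.3] steps: [[-0.0, -0.0, -4.883, -0.0, 0.0, -0.001], [-0.0, -0.0, -9.767, -0.0, 0.0, -0.002], [-0.0, -0.0, -14.65, -0.0, 0.0, -0.003], [-0.0, -0.0, -14.65, -0.0, 0.0, -0.003], [-0.0, -0.0, -14.65, -0.0, 0.0, -0.003]]
[515.0, 0.0, 240.0, 50.0] steps: [[-2.638, 4.138, -0.1, -0.0, 0.0, -0.041], [-5.276, 8.276, -0.2, -0.0, 0.0, -0.082], [-7.914, 12.414, -0.3, -0.0, 0.0, -0.122], [-10.552, 16.552, -0.4, -0.0, 0.0, -0.163], [-13.19, 20.69, -0.5, -0.0, 0.0, -0.204]]
[489.5, -201.0, 235.0, 50.0] steps: [[-3.408, 2.192, 0.1, -0.0, 0.0, 0.0], [-6.816, 4.384, 0.2, -0.0, 0.0, 0.0], [-10.224, 6.576, 0.3, -0.0, 0.0, 0.0], [-13.632, 8.768, 0.4, -0.0, 0.0, 0.0], [-17.04, 10.96, 0.5, -0.0, 0.0, 0.0]]
```

D tugs tight, but the torque reading was odd, so I'll push once more to confirm the stop.

Request:
move_arm:
  steps:
    - [0,0,0.27,0,0,0]
    - [0,0,0.27,0,0,0.04]
    - [0,0,0.27,0,0,0.08]
    - [0,0,0.27,0,0,0.12]
    - [0,0,0.27,0,0,0.12]

```text
clock: 50.55
tcp_pos: [0.4904, 0.2441, 0.0864]
tool_rot: [0.0, 0.963, 0.271, 0.0]
ft_force: [-1.5, -3.7, 3.5]
gripper_width: 0.0441
grasp_force: 62.1
```

```bash
python3 st.py
```

```text
F [-1.5 -3.7  3.5] M [-0.67  0.39  1.52] tcp [0.4904 0.2441 0.0864] psi 31.4 w 0.0441 t 50.55
```

Request:
move_arm:
  steps:
    - [0,0,0,0,0,0.03]
    - [0,0,0,0,0,0.06]
    - [0,0,0,0,0,0.06]
    - [0,0,0,0,0,0.06]
    - [0,0,0,0,0,0.06]

```text
clock: 51.18
tcp_pos: [0.4915, 0.2445, 0.0865]
tool_rot: [-0.0, 0.971, 0.24, 0.001]
ft_force: [5.7, -0.2, 0.6]
gripper_width: 0.0441
grasp_force: 62.1
```

```bash
python3 st.py
```

```text
F [ 5.7 -0.2  0.6] M [-0.09 -1.29  1.22] tcp [0.4915 0.2445 0.0865] psi 27.8 w 0.0441 t 51.17
```

Request:
move_arm:
  steps:
    - [0,0,0,0,0,0]
    - [0,0,0,0,0,0]
    - [0,0,0,0,0,0]
    - [0,0,0,0,0,0]
    - [0,0,0,0,0,0]
  jaw: -0.35

```text
clock: 51.8
tcp_pos: [0.4902, 0.2441, 0.0859]
tool_rot: [-0.0, 0.971, 0.24, -0.0]
ft_force: [0.3, -0.1, -0.1]
gripper_width: 0.0576
grasp_force: 0.0
```

Request:
move_arm:
  steps:
    - [0,0,0,0,0,0]
    - [0,0,0,0,0,0]
    - [0,0,0,0,0,0]
    - [0,0,0,0,0,0]
    - [0,0,0,0,0,0]
  jaw: 1

```text
clock: 52.42
tcp_pos: [0.4902, 0.2442, 0.0864]
tool_rot: [-0.0, 0.971, 0.241, 0.0]
ft_force: [-1.8, -1.5, 5.3]
gripper_width: 0.0444
grasp_force: 61.5
```

Request:
move_arm:
  steps:
    - [0,0,-0.1,0,0,0]
    - [0,0,-0.2,0,0,0]
    - [0,0,-0.27,0,0,0]
    - [0,0,-0.27,0,0,0]
    - [0,0,-0.27,0,0,0]

```text
clock: 53.05
tcp_pos: [0.4901, 0.244, 0.0885]
tool_rot: [-0.0, 0.971, 0.241, -0.0]
ft_force: [0.5, 0.3, -4.6]
gripper_width: 0.0443
grasp_force: 61.6
```

```bash
python3 st.py
python3 - <<'E'
from h import *
s=sensors.observe();p=np.array(s["tcp_pos"])*1000
plan([(*p[:2],235,28),(515,0,240,40),(489.5,-201,235,40)],50)
E
```

```text
F [ 0.5  0.3 -4.6] M [-0.01  0.02 -0.05] tcp [0.4901 0.244  0.0885] psi 27.8 w 0.0443 t 53.05
[490.1, 244.0, 235.0, 28.0] steps: [[-0.0, -0.0, -4.883, -0.0, 0.0, -0.001], [-0.0, -0.0, -9.767, -0.0, 0.0, -0.002], [-0.0, -0.0, -14.65, -0.0, 0.0, -0.003], [-0.0, -0.0, -14.65, -0.0, 0.0, -0.003], [-0.0, -0.0, -14.65, -0.0, 0.0, -0.003]]
[515.0, 0.0, 240.0, 40.0] steps: [[-1.854, 4.542, -0.1, -0.0, 0.0, -0.042], [-3.708, 9.084, -0.2, -0.0, 0.0, -0.084], [-5.562, 13.626, -0.3, -0.0, 0.0, -0.125], [-7.416, 18.168, -0.4, -0.0, 0.0, -0.167], [-9.27, 22.71, -0.5, -0.0, 0.0, -0.209]]
[489.5, -201.0, 235.0, 40.0] steps: [[-2.974, 2.754, 0.1, -0.0, 0.0, -0.0], [-5.948, 5.508, 0.2, -0.0, 0.0, -0.0], [-8.922, 8.262, 0.3, -0.0, 0.0, -0.0], [-11.896, 11.016, 0.4, -0.0, 0.0, -0.0], [-14.87, 13.77, 0.5, -0.0, 0.0, -0.0]]
```

Request:
move_arm:
  steps:
    - [0,0,-2,0,0,0]
    - [0,0,-5.5,0,0,0]
    - [0,0,-9.5,0,0,0]
    - [0,0,-13,0,0,0]
    - [0,0,-14.6,0,0,0]

```text
clock: 53.68
tcp_pos: [0.4909, 0.2445, 0.2368]
tool_rot: [-0.0, 0.971, 0.241, 0.002]
ft_force: [-0.3, 0.9, -4.9]
gripper_width: 0.0435
grasp_force: 62.5
```

Request:
move_arm:
  steps:
    - [-1.3,3.2,0,0,0,-0.03]
    - [-3.2,7.8,-0.2,0,0,-0.07]
    - [-5.2,12.8,-0.3,0,0,-0.12]
    - [-7.3,17.8,-0.4,0,0,-0.165]
    - [-9.3,22.7,-0.5,0,0,-0.209]

```text
clock: 54.3
tcp_pos: [0.5135, -0.0019, 0.2387]
tool_rot: [-0.0, 0.94, 0.341, -0.001]
ft_force: [0.7, -0.8, -3.9]
gripper_width: 0.0441
grasp_force: 62.4
```

Request:
move_arm:
  steps:
    - [-3.5,3.2,0.1,0,0,0]
    - [-7.3,6.8,0.3,0,0,0]
    - [-10.8,10,0.4,0,0,0]
    - [-13.5,12.5,0.5,0,0,0]
    - [-14.9,13.8,0.5,0,0,0]

```text
clock: 54.92
tcp_pos: [0.4865, -0.204, 0.2333]
tool_rot: [-0.0, 0.941, 0.339, -0.001]
ft_force: [0.2, 1.4, -3.4]
gripper_width: 0.0437
grasp_force: 62.7
```

Request:
move_arm:
  steps:
    - [0,0,2,0,0,0]
    - [0,0,4.5,0,0,0]
    - [0,0,7,0,0,0]
    - [0,0,8.5,0,0,0]
    - [0,0,8.5,0,0,0]

```text
clock: 55.55
tcp_pos: [0.487, -0.2011, 0.1482]
tool_rot: [-0.001, 0.94, 0.341, -0.001]
ft_force: [0.0, -0.0, -3.1]
gripper_width: 0.0444
grasp_force: 62.6
```

```bash
python3 st.py
python3 - <<'E'
from h import *
plan([(489.5,-201,129.5,40)])
c=cam("wrist");cv2.imwrite("pics/w7.png",c["color"][:,:,::-1])
E
```

```text
F [ 0.  -0.  -3.1] M [0.09 0.05 0.04] tcp [ 0.487  -0.2011  0.1482] psi 39.8 w 0.0444 t 55.55
[489.5, -201.0, 129.5, 40.0] steps: [[0.2, 0.16, 1.87, -0.003, 0.002, -0.003], [0.2, 0.16, 1.87, -0.003, 0.002, -0.003], [0.2, 0.16, 1.87, -0.003, 0.002, -0.003], [0.2, 0.16, 1.87, -0.003, 0.002, -0.003], [0.2, 0.16, 1.87, -0.003, 0.002, -0.003]]
```

View pics/w7.png

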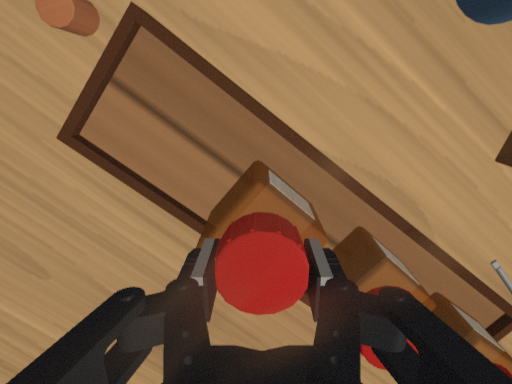

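Jar D hangs roughly square over slot 3, clear of jar A at (385,320). I'll lower it and release.

Request:
move_arm:
  steps:
    - [0.1,0.1,0.6,0,0,0]
    - [0.2,0.1,1.2,0,0,0]
    - [0.2,0.1,1.6,0,0,0]
    - [0.2,0.1,1.9,0,0,0]
    - [0.2,0.1,1.9,0,0,0]

```text
clock: 56.22
tcp_pos: [0.49, -0.2009, 0.1304]
tool_rot: [-0.0, 0.94, 0.34, -0.0]
ft_force: [0.5, 0.8, -3.6]
gripper_width: 0.0442
grasp_force: 62.6
```

Request:
move_arm:
  steps:
    - [0,0,0,0,0,0]
    - [0,0,0,0,0,0]
    - [0,0,0,0,0,0]
    - [0,0,0,0,0,0]
    - [0,0,0,0,0,0]
  jaw: -0.45

```text
clock: 56.85
tcp_pos: [0.4902, -0.201, 0.1307]
tool_rot: [0.0, 0.94, 0.34, 0.0]
ft_force: [0.9, 0.0, -0.4]
gripper_width: 0.0622
grasp_force: 0.0
```

Request:
move_arm:
  steps:
    - [0,0,-1,0,0,0]
    - [0,0,-3,0,0,0]
    - [0,0,-6,0,0,0]
    - [0,0,-9,0,0,0]
    - [0,0,-10.5,0,0,0]

```text
clock: 57.48
tcp_pos: [0.4908, -0.2012, 0.238]
tool_rot: [0.001, 0.94, 0.34, 0.001]
ft_force: [0.4, 0.1, 0.1]
gripper_width: 0.0623
grasp_force: 0.0
```

Request:
move_arm:
  steps:
    - [0,0,0,0,0,0]
    - [0,0,0,0,0,0]
    - [0,0,0,0,0,0]
    - [0,0,0,0,0,0]
    - [0,0,0,0,0,0]

```text
clock: 58.1
tcp_pos: [0.49, -0.2009, 0.2352]
tool_rot: [-0.0, 0.94, 0.34, -0.0]
ft_force: [0.2, -0.7, 0.7]
gripper_width: 0.0622
grasp_force: 0.0
```

```bash
python3 st.py
python3 - <<'E'
from h import *
plan([(504,321.5,240,140),(504,321.5,150,140)],55)
E
```

```text
F [ 0.2 -0.7  0.7] M [0.1  0.05 0.05] tcp [ 0.49   -0.2009  0.2352] psi 39.8 w 0.0622 t 58.1
[504.0, 321.5, 240.0, 140.0] steps: [[3.274, -3.72, -0.044, -0.0, -0.0, -0.166], [6.548, -7.44, -0.088, -0.0, -0.0, -0.332], [9.822, -11.16, -0.132, -0.0, -0.0, -0.497], [13.096, -14.88, -0.176, -0.0, -0.0, -0.663], [16.37, -18.6, -0.22, -0.0, -0.0, -0.829]]
[504.0, 321.5, 240.0, 140.0] steps: [[4.954, -0.1, -0.044, -0.0, -0.0, -0.166], [9.908, -0.2, -0.088, -0.0, -0.0, -0.332], [14.862, -0.3, -0.132, -0.0, -0.0, -0.497], [19.816, -0.4, -0.176, -0.0, -0.0, -0.663], [24.77, -0.5, -0.22, -0.0, -0.0, -0.829]]
[504.0, 321.5, 240.0, 140.0] steps: [[1.87, 1.96, -0.02, -0.0, -0.001, -0.091], [1.87, 1.96, -0.02, -0.0, -0.001, -0.091], [1.87, 1.96, -0.02, -0.0, -0.001, -0.091], [1.87, 1.96, -0.02, -0.0, -0.001, -0.091], [1.87, 1.96, -0.02, -0.0, -0.001, -0.091]]
[504.0, 321.5, 150.0, 140.0] steps: [[0.0, 0.0, 4.5, -0.0, 0.0, 0.0], [0.0, 0.0, 9.0, -0.0, 0.0, 0.0], [0.0, 0.0, 9.0, -0.0, 0.0, 0.0], [0.0, 0.0, 9.0, -0.0, 0.0, 0.0], [0.0, 0.0, 9.0, -0.0, 0.0, 0.0]]
```

Request:
move_arm:
  steps:
    - [3.3,-3.7,0,0,0,-0.166]
    - [6.5,-7.4,0,0,0,-0.332]
    - [9.8,-11.2,-0.1,0,0,-0.497]
    - [13.1,-14.9,-0.2,0,0,-0.663]
    - [16.4,-18.6,-0.2,0,0,-0.829]

```text
clock: 58.72
tcp_pos: [0.4969, 0.0485, 0.2378]
tool_rot: [0.0, 0.722, 0.692, 0.0]
ft_force: [0.5, -0.0, -0.4]
gripper_width: 0.0617
grasp_force: 0.0
```

Request:
move_arm:
  steps:
    - [5,-0.1,0,0,0,-0.166]
    - [9.9,-0.2,0,0,0,-0.332]
    - [14.9,-0.3,-0.1,0,0,-0.497]
    - [19.8,-0.4,-0.2,0,0,-0.663]
    - [24.8,-0.5,-0.2,0,0,-0.829]

```text
clock: 59.35
tcp_pos: [0.5037, 0.2963, 0.2398]
tool_rot: [0.0, 0.382, 0.924, 0.0]
ft_force: [0.3, 0.4, 0.3]
gripper_width: 0.0613
grasp_force: 0.0
```

Request:
move_arm:
  steps:
    - [1.9,2,0,0,0,-0.09]
    - [1.9,2,2,0,0,-0.09]
    - [1.9,2,5,0,0,-0.09]
    - [1.9,2,8,0,0,-0.09]
    - [1.9,2,9,0,0,-0.09]

```text
clock: 59.98
tcp_pos: [0.5036, 0.3217, 0.1475]
tool_rot: [-0.001, 0.342, 0.94, -0.001]
ft_force: [-0.4, 0.1, 0.6]
gripper_width: 0.0615
grasp_force: 0.0
```

Request:
move_arm:
  steps:
    - [0,0,0,0,0,0]
    - [0,0,0,0,0,0]
    - [0,0,0,0,0,0]
    - [0,0,0,0,0,0]
    - [0,0,0,0,0,0]

```text
clock: 60.6
tcp_pos: [0.5045, 0.3225, 0.15]
tool_rot: [0.0, 0.342, 0.94, 0.0]
ft_force: [0.1, -0.5, -0.1]
gripper_width: 0.0619
grasp_force: 0.0
```

```bash
python3 st.py
python3 - <<'E'
from h import *
plan([(504,321.5,86,140)],45)
E
```

```text
F [ 0.1 -0.5 -0.1] M [-0.02  0.02 -0.06] tcp [0.5045 0.3225 0.15  ] psi 140.0 w 0.0619 t 60.6
[504.0, 321.5, 86.0, 140.0] steps: [[-0.01, -0.055, 3.2, 0.0, 0.0, -0.001], [-0.02, -0.11, 6.4, 0.0, 0.0, -0.001], [-0.02, -0.11, 6.4, 0.0, 0.0, -0.001], [-0.02, -0.11, 6.4, 0.0, 0.0, -0.001], [-0.02, -0.11, 6.4, 0.0, 0.0, -0.001]]
```

Request:
move_arm:
  steps:
    - [0,-0.1,1.5,0,0,0]
    - [0,-0.1,3,0,0,0]
    - [0,-0.1,5,0,0,0]
    - [0,-0.1,6.4,0,0,0]
    - [0,-0.1,6.4,0,0,0]

```text
clock: 61.22
tcp_pos: [0.5028, 0.321, 0.0838]
tool_rot: [-0.001, 0.342, 0.94, -0.001]
ft_force: [-1.1, -0.9, -0.3]
gripper_width: 0.062
grasp_force: 0.0
```

Request:
move_arm:
  steps:
    - [0,0,0,0,0,0]
    - [0,0,0,0,0,0]
    - [0,0,0,0,0,0]
    - [0,0,0,0,0,0]
    - [0,0,0,0,0,0]
  jaw: 1

```text
clock: 61.85
tcp_pos: [0.504, 0.3218, 0.0863]
tool_rot: [0.0, 0.342, 0.94, 0.0]
ft_force: [-3.8, -1.4, 6.6]
gripper_width: 0.0441
grasp_force: 61.9
```

Request:
move_arm:
  steps:
    - [0,0,-0.1,0,0,0]
    - [0,0,-0.2,0,0,0]
    - [0,0,-0.27,0,0,0]
    - [0,0,-0.27,0,0,0]
    - [0,0,-0.27,0,0,0]

```text
clock: 62.48
tcp_pos: [0.5037, 0.3216, 0.0882]
tool_rot: [-0.0, 0.342, 0.94, -0.0]
ft_force: [0.0, -0.4, -4.1]
gripper_width: 0.0442
grasp_force: 61.5
```

```bash
python3 st.py
```

```text
F [ 0.  -0.4 -4.1] M [-0.05 -0.04  0.05] tcp [0.5037 0.3216 0.0882] psi 140.0 w 0.0442 t 62.48
```

C is tight: -4.1 N at 2 mm of lift. I'll carry it straight to slot 4.

Run:
```python
from h import *
plan([(503.7,321.6,235,140),(500,110,240,151),(486,-101,235,151)],50)
```

```text
[503.7, 321.6, 235.0, 140.0] steps: [[-0.0, -0.003, -4.893, -0.0, -0.0, -0.0], [-0.0, -0.007, -9.787, -0.0, -0.0, -0.001], [-0.0, -0.01, -14.68, -0.0, -0.0, -0.001], [-0.0, -0.01, -14.68, -0.0, -0.0, -0.001], [-0.0, -0.01, -14.68, -0.0, -0.0, -0.001]]
[500.0, 110.0, 240.0, 151.0] steps: [[-2.662, -3.29, -0.1, -0.0, -0.0, -0.038], [-5.324, -6.58, -0.2, -0.0, -0.0, -0.077], [-7.986, -9.87, -0.3, -0.0, -0.0, -0.115], [-10.648, -13.16, -0.4, -0.0, -0.0, -0.154], [-13.31, -16.45, -0.5, -0.0, -0.0, -0.192]]
[486.0, -101.0, 235.0, 151.0] steps: [[-1.8, -3.828, 0.1, -0.0, -0.0, 0.0], [-3.6, -7.656, 0.2, -0.0, -0.0, 0.0], [-5.4, -11.484, 0.3, -0.0, -0.0, 0.0], [-7.2, -15.312, 0.4, -0.0, -0.0, 0.0], [-9.0, -19.14, 0.5, -0.0, -0.0, 0.0]]
```

Request:
move_arm:
  steps:
    - [0,0,-2,0,0,0]
    - [0,0,-5.5,0,0,0]
    - [0,0,-9.5,0,0,0]
    - [0,0,-13,0,0,0]
    - [0,0,-14.6,0,0,0]

```text
clock: 63.1
tcp_pos: [0.5043, 0.3223, 0.2366]
tool_rot: [0.001, 0.342, 0.94, 0.001]
ft_force: [-0.1, 0.5, -4.6]
gripper_width: 0.0443
grasp_force: 62.6
```

Request:
move_arm:
  steps:
    - [-1.8,-2.2,0,0,0,-0.03]
    - [-4.5,-5.6,-0.2,0,0,-0.07]
    - [-7.5,-9.2,-0.3,0,0,-0.115]
    - [-10.4,-12.9,-0.4,0,0,-0.154]
    - [-13.3,-16.5,-0.5,0,0,-0.192]

```text
clock: 63.72
tcp_pos: [0.4988, 0.1081, 0.2384]
tool_rot: [-0.001, 0.25, 0.968, -0.0]
ft_force: [0.8, -0.4, -3.8]
gripper_width: 0.044
grasp_force: 62.6
```

Request:
move_arm:
  steps:
    - [-2,-4.2,0.1,0,0,0]
    - [-4.3,-9.1,0.3,0,0,0]
    - [-6.4,-13.7,0.4,0,0,0]
    - [-8.1,-17.2,0.5,0,0,0]
    - [-9,-19.1,0.5,0,0,0]

```text
clock: 64.35
tcp_pos: [0.4844, -0.1036, 0.2332]
tool_rot: [-0.001, 0.252, 0.968, -0.0]
ft_force: [0.5, 0.8, -3.7]
gripper_width: 0.0442
grasp_force: 62.7
```

Request:
move_arm:
  steps:
    - [0,0,2,0,0,0]
    - [0,0,4.5,0,0,0]
    - [0,0,7,0,0,0]
    - [0,0,8.5,0,0,0]
    - [0,0,8.5,0,0,0]

```text
clock: 64.97
tcp_pos: [0.4845, -0.1007, 0.148]
tool_rot: [-0.001, 0.251, 0.968, -0.0]
ft_force: [0.4, 0.9, -4.4]
gripper_width: 0.0445
grasp_force: 62.5
```

```bash
python3 st.py
python3 - <<'E'
from h import *
plan([(486,-101,129.5,151)])
c=cam("wrist");cv2.imwrite("pics/w8.png",c["color"][:,:,::-1])
E
```

```text
F [ 0.4  0.9 -4.4] M [-0.04  0.05  0.01] tcp [ 0.4845 -0.1007  0.148 ] psi 151.0 w 0.0445 t 64.97
[486.0, -101.0, 129.5, 151.0] steps: [[-0.15, 0.04, 1.85, -0.001, -0.003, -0.001], [-0.15, 0.04, 1.85, -0.001, -0.003, -0.001], [-0.15, 0.04, 1.85, -0.001, -0.003, -0.001], [-0.15, 0.04, 1.85, -0.001, -0.003, -0.001], [-0.15, 0.04, 1.85, -0.001, -0.003, -0.001]]
```

View pics/w8.png

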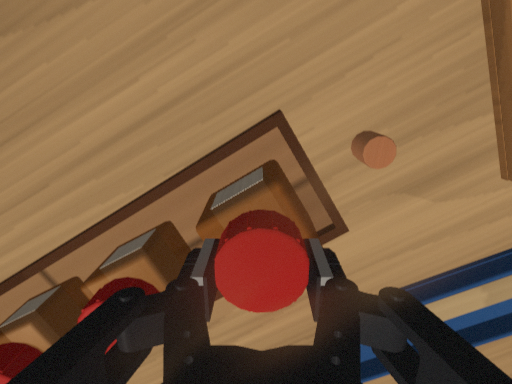

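Jar C is over the near-end slot, square and inside the lips. I'll lower it, release, rise and move away.

Request:
move_arm:
  steps:
    - [-0.1,0,0.6,0,0,0]
    - [-0.1,0,1.2,0,0,0]
    - [-0.1,0,1.6,0,0,0]
    - [-0.1,0,1.9,0,0,0]
    - [-0.1,0,1.9,0,0,0]

```text
clock: 65.65
tcp_pos: [0.4862, -0.1013, 0.1301]
tool_rot: [-0.0, 0.251, 0.968, 0.0]
ft_force: [-0.1, 1.0, -4.8]
gripper_width: 0.0442
grasp_force: 62.6
```

Request:
move_arm:
  steps:
    - [0,0,0,0,0,0]
    - [0,0,0,0,0,0]
    - [0,0,0,0,0,0]
    - [0,0,0,0,0,0]
    - [0,0,0,0,0,0]
  jaw: -0.45

```text
clock: 66.28
tcp_pos: [0.4864, -0.1014, 0.1304]
tool_rot: [0.0, 0.251, 0.968, 0.0]
ft_force: [0.8, 0.2, 1.2]
gripper_width: 0.0617
grasp_force: 0.0
```

Request:
move_arm:
  steps:
    - [0,0,-1,0,0,0]
    - [0,0,-3,0,0,0]
    - [0,0,-6,0,0,0]
    - [0,0,-9,0,0,0]
    - [0,0,-12,0,0,0]

```text
clock: 66.9
tcp_pos: [0.4863, -0.1013, 0.2521]
tool_rot: [0.0, 0.251, 0.968, 0.0]
ft_force: [-0.0, 0.5, 0.3]
gripper_width: 0.062
grasp_force: 0.0
```

Request:
move_arm:
  steps:
    - [0,0,-1,0,0,0]
    - [0,0,-1,0,0,0]
    - [0,0,-1,0,0,0]
    - [0,0,-1,0,0,0]
    - [0,0,-1,0,0,0]

```text
clock: 67.53
tcp_pos: [0.4861, -0.1013, 0.2597]
tool_rot: [-0.001, 0.251, 0.968, -0.0]
ft_force: [-0.0, 0.3, -1.0]
gripper_width: 0.0616
grasp_force: 0.0
```

```bash
python3 st.py
python3 - <<'E'
from caps import *
plan([(500,120,270,120)],55)
caps("top",.136,60)
for n in("top","scene"):
    c=cam(n);
    for d in models.cut_out(n,"bundle")[:1]: print(n,"bundle",d["conf"],*rect(c,d["region"],.026))
    a=cv2.imwrite(f"pics/{n}9.png",c["color"][:,:,::-1])
E
```

```text
F [-0.   0.3 -1. ] M [-0.    0.01  0.  ] tcp [ 0.4861 -0.1013  0.2597] psi 151.0 w 0.0616 t 67.53
[500.0, 120.0, 270.0, 120.0] steps: [[1.906, 4.006, -0.206, -0.0, -0.0, 0.108], [3.812, 8.012, -0.412, -0.0, -0.0, 0.216], [5.718, 12.018, -0.618, -0.001, -0.001, 0.325], [7.624, 16.024, -0.824, -0.001, -0.001, 0.433], [9.53, 20.03, -1.03, -0.001, -0.001, 0.541]]
[ 0.4861 -0.1013  0.2598]
[435 198  31   9 139] [ 548.4 -515.8   42.2]
[402 215  15  17 196] [ 493.4 -401.7   22. ]
top bundle 0.95 [683.8  16.9] [ 29.5 182.1] -5.33
scene bundle 0.87 [688.   19.2] [ 30.7 180.4] -5.25
```

Move away so the shelf is in view, then a final check.

Request:
move_arm:
  steps:
    - [1.9,4,-0.2,0,0,0.11]
    - [3.8,8,-0.4,0,0,0.22]
    - [5.7,12,-0.6,0,0,0.325]
    - [7.6,16,-0.8,0,0,0.433]
    - [9.5,20,-1,0,0,0.54]

```text
clock: 68.4
tcp_pos: [0.5003, 0.121, 0.2706]
tool_rot: [0.0, 0.501, 0.865, 0.0]
ft_force: [1.4, 0.1, -0.2]
gripper_width: 0.0622
grasp_force: 0.0
```

Request:
move_arm:
  steps:
    - [0,0,0,0,0,0]
    - [0,0,0,0,0,0]
    - [0,0,0,0,0,0]
    - [0,0,0,0,0,0]
    - [0,0,0,0,0,0]

```text
clock: 69.03
tcp_pos: [0.5004, 0.119, 0.2704]
tool_rot: [0.0, 0.5, 0.866, 0.0]
ft_force: [-0.8, 0.3, 0.4]
gripper_width: 0.0619
grasp_force: 0.0
```

Run:
```python
from caps import *
caps("top",.136,60)
c=cam("scene");cv2.imwrite("pics/f.png",cv2.resize(c["color"][30:290,80:400,::-1],None,fx=2.3,fy=2.3,interpolation=2))
```

```text
[0.5004 0.1192 0.2704]
[435 198  31   9 137] [ 548.4 -515.8   42.2]
[402 215  15  17 198] [ 493.3 -401.4   22. ]
[365 216  16  17 207] [ 492.6 -302.2   22.3]
[328 218  16  17 208] [ 489.3 -202.1   22.6]
[292 220  16  17 218] [ 484.7 -102.    23.4]
```

View pics/f.png

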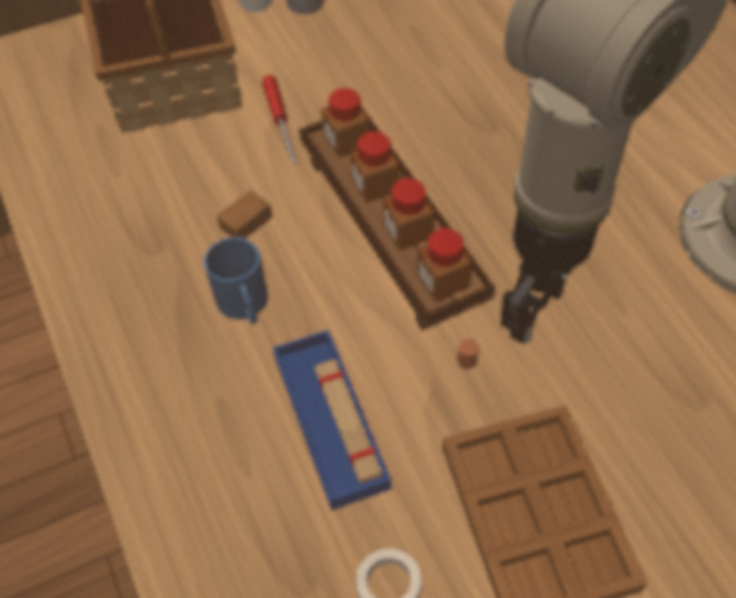

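All four jars stand upright on the shelf at (345,100), (375,150), (408,195) and (445,245) in the crop. The bundle lies flat in its tray at (348,420), and the block is empty.

```bash
python3 -c "
from bench import ticket
print(ticket.job_done())"
```

```text
the job is handed in; nothing more can be done
None
```

The job is handed in: the bundle lies flat in its tray, the three loose caps (of the four jars present) are tightened to the stop, and all four jars stand upright on the shelf. The verdict has not been shown to me.

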